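Pack stack-nest sample totes into a carrier and clamp the lid with its bail

TASK

Pack the vials for transport: lift the upper of the two nested totes into the seat of the metal carrier and stand one vial in each of its two compartments, then set the other tote on top of it turned end for end, so that it stacks on the rim instead of nesting, and stand the vials that are left upright in that, one to a compartment. Put the lid on the top tote, then swing the carrier's wire bail up over the lid until its bar snaps into the groove of the lid's crest and clamps the stack. Do not disturb the dishes, carton and tape standing round about.

Things in the scene. Friction and masses are not known exactly. Their poses are not given: they have to be found in the camera images.
- carrier: heavy metal carrier, fixed for the run: base plate x -84..76, y -112..112 mm, 8 mm thick; origin on the bench under the seat's centre; x points to its rear, away from the side where the bail lies open, y along its length. A wire stay 101 mm high stands at the rear at x = 71, y -50..50; brackets 56 mm high at y = +-105 carry the bail
- carrier_seat (a point): centre of the seat's floor, 8 mm above the bench: the lower tote's origin comes to lie here, its length along the carrier's y, either way round. Low strips frame it: 6 mm high over this floor along the long sides, 13 mm at the ends, leaning outward, with 2 to 3 mm play round the tote
- tote_b: teal stack-nest tote, 132 x 180 x 87 mm (x, y, z), 180 g, walls flared 8 degrees; at the start nested in tote_a, on top. Goes into the carrier. Origin at the centre of its underside, y along its length to the YELLOW end rim. Feet on the long sides at y = 56 and -24 mm, slots in the rim above them, saddles in the rim at y = -56 and 24
- tote_a: tote like tote_b, standing on the bench; to be stacked on tote_b. With the yellow ends on one side the upper tote drops in (nests, 40 mm above the lower, or hangs on the contents). With the yellow ends at opposite ends its feet land in the saddles and it stacks, its origin straight above the other's and 74 mm higher, play about 2.5 mm
- tote_a_front (a point): middle of the top of tote_a's yellow end rim, 86.5 mm from its centre along its +y
- tote_a_grip (a point): point of tote_a's central grip ridge to be pinched from above, jaws closing along the tote's y; 72 mm above its underside. The ridge is 13 mm thick, x -38..38, straight from z 52 to its top at z 84 mm; below it widens to 36 mm at the floor
- tote_b_grip (a point): the same point of tote_b's grip ridge: 13 mm thick along y, 72 mm above the tote's underside, ridge top at 84 mm
- tote_a_bay1 (a point): centre of the floor (3 mm over the underside) of tote_a's compartment towards the yellow end, 44 mm from the tote's centre; floor about x -45..45, y 18..68 mm in the tote's frame; at the rim (z 87) it is 114 mm wide along x. The other compartment is the same at y = -44
- tote_b_bay1 (a point): centre of the floor of tote_b's compartment towards its yellow end, at y = 44 mm; same size, the other compartment likewise at y = -44
- lid: white lid 132 x 180 mm with a central crest, 220 g; y along its length. Origin at the centre of the underside of its locating rim, which enters the tote's mouth by 6 mm with 3 mm play; plate at z 6..11. Seated, the origin is 81 mm above the tote's; either way round fits. Hold it by the crest's upright sides, 51 mm apart in x (y -32..32, z 11..46), at about z 32
- lid_groove (a point): middle of the groove along y on top of the crest, 51 mm above the lid's origin; humps at x = +-5.5 mm beside it are 2.5 mm higher, and ramps fall from them to z 47 at x = +-26
- bail (a joint): angle of the bail about its hinge (rad): 0 = upright over the seat, clamped; grows as the bail leans forward (to the carrier's -x), up to 1.45, almost lying; it stays where it is left (friction about 1 N at the bar)
- bail_hinge (a point): middle of the bail's hinge axis, which runs along the carrier's y, 45 mm above the bench over the seat's centre; axes as the carrier's
- bail_bar: cross bar of the wire bail, 8 mm wire along y between arms at y = +-100 mm; origin at its middle, z away from the hinge, 171 mm from the hinge when slack. Springs let it slide outward by up to 9 mm (1.5 N per mm): about 2 mm when clamped in the groove, 4.5 mm to pass the hump, either pulled up over it or pushed up the ramp (about 6 N)
- bail_left (a point): middle of the black grip sleeve (12 mm in diameter, 36 mm long) on the bar, 65 mm from its middle towards the carrier's +y; can be taken from above, jaws closing across the bar, and held throughout: when clamped 44 mm are free between the bar's axis and the lid's plate below; keep the fingertips within about 12 mm below the bar while it passes the lid's edge, or push it from the front
- bail_right (a point): middle of the same sleeve on the -y side of the bar
- vial_1: white-capped translucent sample vial, 27 mm in diameter, 62 mm tall, 40 g; stands upright; origin at the centre of its underside, z up its axis. Two to four vials are present (an absent one reads None)
- vial_2: white-capped translucent sample vial, 27 mm in diameter, 62 mm tall, 40 g; stands upright; origin at the centre of its underside, z up its axis. Two to four vials are present (an absent one reads None)
- vial_3: white-capped translucent sample vial, 27 mm in diameter, 62 mm tall, 40 g; stands upright; origin at the centre of its underside, z up its axis. Two to four vials are present (an absent one reads None)
- vial_4: white-capped translucent sample vial, 27 mm in diameter, 62 mm tall, 40 g; stands upright; origin at the centre of its underside, z up its axis. Two to four vials are present (an absent one reads None)
- dishes: stack of clear dishes, 90 mm in diameter, 47 mm high, bystander
- film_carton: white carton 69 x 131 x 58 mm, bystander
- tape: roll of tape lying flat, 104 mm in diameter, 25 mm high, bystander

How it is judged:
By the outcome, as a careful person would: the job done as asked, in the order asked, and still so for the second after the job is handed in, with the robot touching nothing.
Of vial_1, vial_2, vial_3, vial_4 only 2 to 4 are there at a start; the rules pass over those that are not, and their reading is None.
At some moment in a run one of lid, tote_a may be knocked a few centimetres aside while the robot is not near it.
It also fails if it takes over 210 s, if anything falls off the work surface, if the arm or the gripper's body presses on something with over 40 N, if the wrist force passes 120 N, or if a joint passes its speed limit or range.

ROBOT

A 6-joint arm with a two-finger parallel gripper is mounted at the origin on a cart in front of the work surface, level with it; the furniture and walls round the work are solid. World frame = base frame: x ahead of the robot, y to its left, z up, the work surface at z = 0. Lengths are in m, angles in rad, forces in N, time in s.
With the tool pointing down it reaches from about 0.425 to 0.95 m from the base axis. Payload 3.5 kg.
Tool frame: the origin (TCP) lies at the very end of the fingers, on their centre line; the grasp point (between the pads) lies 19 mm behind it; z points along the fingers, y is the line along which they close (so a half turn about z gives the same grasp; the last joint's range is limited). The gripper opens to 85 mm and grips with 20 to 120 N. Pads are 22 mm wide; open, the fingers measure 114 mm over their backs; the gripper's body (76 mm by 85 mm) begins 54 mm behind the grasp point. The pads swing forward as they close: fully open they stand 13 mm farther back than shut.
Start: joints at [1.181, 0.286, 1.577, -0, 1.279, -0.15], TCP at [0.16, 0.656, 0.231] pointing down, gripper open.
Joint ranges: [-2.77, 2.77], [-0.9, 2.22], [0.21, 2.48], [-1.53, 4.67], [0.24, 2.81], [-2.84, 2.84]. Speed limits (rad/s): [2.79, 2.79, 3.14, 3.14, 3.14, 3.14].

INTERFACE

Orientations are given as a 3x3 rotation matrix whose columns are the frame's x, y, z axes.
In Python, from bench import read_state, read_camera, close_job gives the robot as it stands. The module is installed in compiled form; this text tells all that it offers.
- The arm moves only by the shell command python3 -m inch 'ROWS' [FORCE]. ROWS is JSON, a list of rows, each an object of numbers: "tx", "ty", "tz": the shift along the tool's x, y, z in units of 50 mm (1.0 is 50 mm); "wx", "wy", "wz": the turn, a rotation vector about the tool's x, y, z in units of 6 degrees (1.0 is 6 degrees); "hand": the closure in counts, from 0 (fully open) to 255 (shut). A call has 1 to 10 rows; each row shifts and turns the commanded pose from where the row before left it, along the tool's axes as they then stand; what a row does not reach is not made up. A row lasts 1/10 s, in which the tool goes at most 50 mm and 8.59 degrees, less where a joint would pass 70% of its speed; a pose out of reach is approached as far as the arm can. A call is refused whole if a number of a shift passes 1 or a number of a turn 1, either way. A call with a gripper value outside its range is refused whole. The fingers move at their own pace and stop on an object; FORCE is the grip in N (left out, the last holds). Time passes only in rows, so rows that do not move let the fingers close. It gives the time, the measured TCP pose, the force, the opening and the grip force at its end, in the units of the state.
- read_state(): the state, without advancing time (a new reading comes with each control period).
- read_camera(name): name is "side" or "top" or "wrist"; returns a dict with "pixels" (400x640x3 uint8, blue, green, red), "fovy" (degrees; the focal length in pixels is half the picture's height over the tangent of half this angle, whatever the lens; pixels are square), "cx", "cy" (the principal point, pixels), "k1" (the pictures are not rectified: a ray, as slopes to the right and down, at radius r is drawn at 1 + k1 r^2 times it, then the intrinsics apply), "camera_from_world" (4x4, takes a point from world to camera coordinates). Camera axes: x right, y down, z forward; pixel columns grow to the right and rows downward; lengths in m; the calibration is good to about 2 mm. A picture is of the moment at which its call begins. There is no depth.
- close_job(): hands the job in; it is judged then, once.
The state is a dict: "time_s": time; "q": joint angles; "qd": joint speeds; "joint_torque": joint torques, N m; "tcp_pos": TCP position; "orientation": TCP orientation; "force": force on the tool from outside, world axes, zero at the start; "torque": the same for the moment, N m; "finger_gap": finger opening in m; "grasp_force": force on a finger pad.
Only numpy, scipy, OpenCV 4.12 (cv2) and the standard library are available. Lean on these libraries where they do the work, as an engineer would, in place of code of your own. Each camera call takes 0.05 s, during which the arm holds its last target. There are 200 camera calls.

## Working session

There is one attempt and no reset: what is moved stays moved. The work goes in short steps, Python scripts to look and compute and a shell command to move; the robot and the scene stay as the last step left them, time stands still between calls to the robot, and variables do not carry over. Pictures are saved under pics/ and viewed, at most 14 in all, crops included, and the job is handed in when it is done.

```bash
mkdir -p pics
cat > h.py <<'E'
import numpy as np, cv2
from bench import read_state, read_camera
def snap(n,f):
    c=read_camera(n); cv2.imwrite('pics/%s.png'%f,c['pixels']); np.save('pics/%s.npy'%f,{k:c[k] for k in c},allow_pickle=True); return c
def load(f): return np.load('pics/%s.npy'%f,allow_pickle=True).item()
def KD(c):
    f=200/np.tan(np.radians(c['fovy'])/2); return np.array([[f,0,c['cx']],[0,f,c['cy']],[0,0,1.]]),np.array([c['k1'],0,0,0.])
def proj(c,P):
    K,D=KD(c);T=np.array(c['camera_from_world']);P=np.atleast_2d(P).astype(float)
    return cv2.projectPoints(P,cv2.Rodrigues(T[:3,:3])[0],T[:3,3],K,D)[0][:,0]
def ray(c,uv):
    K,D=KD(c);T=np.array(c['camera_from_world'])
    n=cv2.undistortPoints(np.array(uv,float).reshape(-1,1,2),K,D)[:,0]
    d=np.c_[n,np.ones(len(n))]@T[:3,:3]; return -T[:3,:3].T@T[:3,3],d
def at(c,uv,z):
    o,d=ray(c,uv); return o+d*((z-o[2])/d[:,2])[:,None]
E
python3 - <<'E'
from h import *
for n in('top','side','wrist'):
    c=snap(n,n+'0'); T=np.array(c['camera_from_world']); print(n,c['fovy'],c['k1'],(-T[:3,:3].T@T[:3,3]).round(3),T[:3,:3].round(2).tolist())
s=read_state();print(s['time_s'],s['tcp_pos'],s['orientation'],s['finger_gap'],s['force'])
E
```

```text
top 47.62412195033934 -0.09496318756799939 [-0.444 -0.141  1.602] [[0.11, -0.99, 0.01], [-0.82, -0.1, -0.57], [0.57, 0.05, -0.82]]
side 47.2023995385756 -0.12788215139242143 [-0.036  0.923  1.064] [[-0.87, -0.49, -0.01], [-0.3, 0.54, -0.79], [0.39, -0.69, -0.61]]
wrist 63.269481232403926 -0.067870827272919 [0.092 0.673 0.373] [[0.24, 0.97, -0.0], [0.93, -0.23, 0.27], [0.27, -0.07, -0.96]]
0.15 [0.16007514 0.65522394 0.2302311 ] [[-9.71392578e-01  2.37478293e-01 -7.21617606e-04]
 [ 2.37479213e-01  9.71391072e-01 -1.73477584e-03]
 [ 2.89001294e-04 -1.85651756e-03 -9.99998235e-01]] 0.08528542839343418 [ 0.20796381 -0.39621131 -0.00299201]
```

View pics/top0.png

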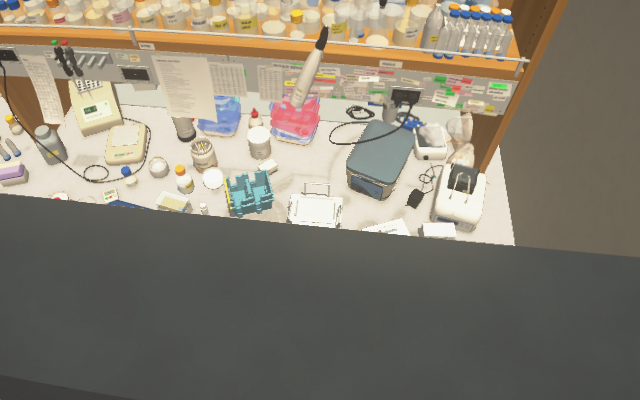

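View pics/side0.png

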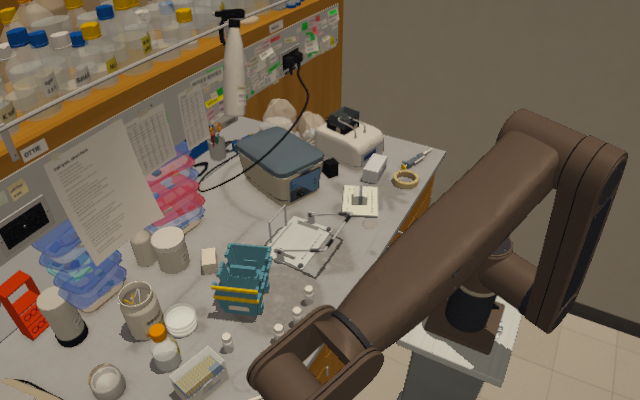

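The side view shows the totes near (243,280), the carrier near (305,243), the lid near (360,200) and four vials at (308,295), (296,317), (278,332), (227,342). The arm hides the near bench in the top view. I'll enlarge the side view.

Run:
```python
import cv2
a=cv2.imread('pics/side0.png')
cv2.imwrite('pics/s0a.png',cv2.resize(a[145:375,180:440],(800,708),interpolation=cv2.INTER_CUBIC)[:600])
b=a[150:350,200:466]
cv2.imwrite('pics/s0a.png',cv2.resize(b,(798,600),interpolation=cv2.INTER_CUBIC))
```

```text
(no output)
```

View pics/s0a.png

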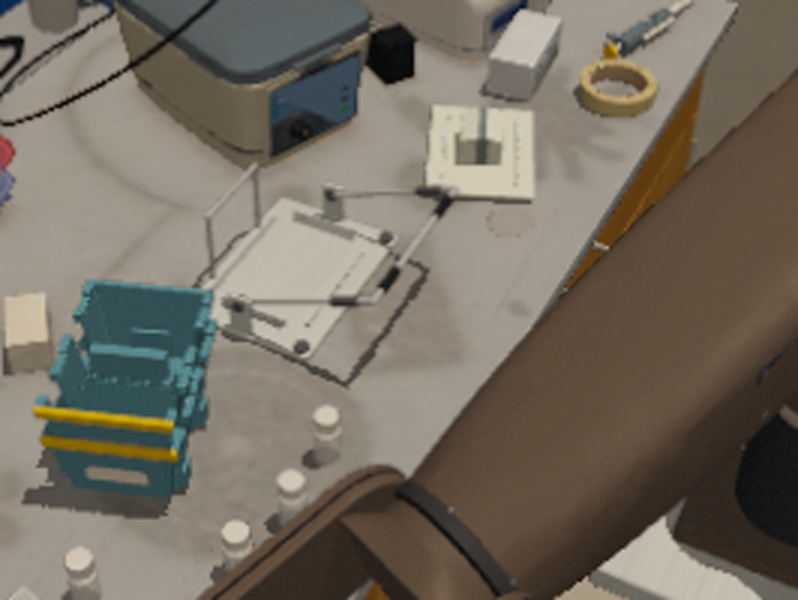

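The crop (3x, offset 200,150) shows the stay's top corners at (207,214) and (257,167), and the yellow rims at (36,410)-(172,426) and (42,442)-(177,455). The lid corners are (432,106), (536,112), (532,200), (425,193). The vial caps are at (326,412), (291,478), (236,529), (79,555).

```bash
cat > fit.py <<'E'
from h import *
from scipy.optimize import least_squares
def fit(obs,x0):
    # obs: list of (cam, localpts Nx3, uv Nx2); pose = x,y,yaw (z fixed in pts)
    def r(p):
        R=np.array([[np.cos(p[2]),-np.sin(p[2]),0],[np.sin(p[2]),np.cos(p[2]),0],[0,0,1]])
        return np.concatenate([(proj(c,np.array(L)@R.T+[p[0],p[1],0])-np.array(uv)).ravel() for c,L,uv in obs])
    s=least_squares(r,x0,loss='soft_l1',x_scale=[.01,.01,.1]); return s.x,r(s.x).reshape(-1,2)
E
python3 - <<'E'
from fit import *
c=load('side0')
S=lambda L:[(200+(u+.0)/3,150+v/3) for u,v in L]
print('vials',at(c,S([(326,410),(291,477),(236,528),(79,554)]),.062).round(4).tolist())
print('yellow b',at(c,S([(36,410),(172,426)]),.127).round(4).tolist())
print('yellow a',at(c,S([(42,442),(177,455)]),.087).round(4).tolist())
print('far b',at(c,S([(85,285),(212,292)]),.127).round(4).tolist())
print('lid',at(c,S([(432,106),(536,112),(532,200),(425,193)]),.011).round(4).tolist())
print('stay',at(c,S([(207,214),(257,167)]),.101).round(4).tolist())
print('brackets',at(c,S([(238,301),(331,190)]),.05).round(4).tolist())
print('bail corners',at(c,S([(378,298),(449,192)]),.065).round(4).tolist())
E
```

```text
vials [[0.4324, 0.158, 0.062], [0.4191, 0.245, 0.062], [0.4317, 0.3187, 0.062], [0.5365, 0.4115, 0.062]]
yellow b [[0.6321, 0.3382, 0.127], [0.5128, 0.2919, 0.127]]
yellow a [[0.6303, 0.3414, 0.087], [0.512, 0.2915, 0.087]]
far b [[0.6966, 0.1828, 0.127], [0.5793, 0.1286, 0.127]]
lid [[0.6017, -0.4068, 0.011], [0.4763, -0.4608, 0.011], [0.4082, -0.2913, 0.011], [0.5273, -0.2408, 0.011]]
stay [[0.6706, 0.0062, 0.101], [0.6676, -0.0904, 0.101]]
brackets [[0.5978, 0.0613, 0.05], [0.6053, -0.1493, 0.05]]
bail corners [[0.4621, -0.0015, 0.065], [0.4751, -0.1961, 0.065]]
```

```bash
cat > plan.py <<'E'
import sys,numpy as np
from bench import read_state
# usage: plan.py x y z yaw_y [x y z yaw ...]  -> tool-frame units of each leg (rotate first, then shift)
s=read_state(); p=np.array(s['tcp_pos']); R=np.array(s['orientation'])
print('t %.1f tcp %s yaw %.3f gap %.4f gf %.1f q %s'%(s['time_s'],p.round(4),np.arctan2(R[1,1],R[0,1]),s['finger_gap'],s['grasp_force'],np.round(s['q'],2)))
yaw=np.arctan2(R[1,1],R[0,1]); a=list(map(float,sys.argv[1:]))
for i in range(0,len(a),4):
    t=np.array(a[i:i+3]);y=a[i+3]
    d=y-yaw; 
    if '%.9f'%y!='x': d=(d+np.pi/2)%np.pi-np.pi/2 if abs(y)<4 else d-10*np.sign(y)  # |y|>4: exact y-+10, no half-turn symmetry
    yaw=yaw+d
    X=np.array([-np.sin(yaw),np.cos(yaw),0]);Y=np.array([np.cos(yaw),np.sin(yaw),0]);D=t-p
    print('wz %.2f | tx %.2f ty %.2f tz %.2f | yaw %.3f'%(-np.degrees(d)/6,D@X/.05,D@Y/.05,-D[2]/.05,yaw)); p=t
E
python3 plan.py .30 .55 .40 1.571 .5 .05 .40 1.571
```

```text
t 0.1 tcp [0.1601 0.6552 0.2302] yaw 1.331 gap 0.0853 gf 0.0 q [ 1.18  0.29  1.58  0.    1.28 -0.15]
wz -2.29 | tx -2.80 ty -2.11 tz -3.40 | yaw 1.571
wz -0.00 | tx -4.00 ty -10.00 tz -0.00 | yaw 1.571
```

```bash
python3 -m inch '[{"wz":-0.77,"tz":-0.85},{"wz":-0.76,"tz":-0.85},{"wz":-0.76,"tz":-0.85},{"tz":-0.85,"tx":-0.8},{"tx":-0.8,"ty":-0.6},{"tx":-0.6,"ty":-0.8},{"tx":-0.6,"ty":-0.7},{"tx":-0.5,"ty":-0.8},{"tx":-0.5,"ty":-0.8},{"tx":-0.4,"ty":-0.8}]' 
python3 -m inch '[{"tx":-0.4,"ty":-0.8},{"tx":-0.4,"ty":-0.8},{"tx":-0.4,"ty":-0.8},{"tx":-0.4,"ty":-0.8},{"tx":-0.4,"ty":-0.8},{"tx":-0.4,"ty":-0.8},{"tx":-0.4,"ty":-0.8},{"tx":-0.2,"ty":-0.8},{"ty":-0.8},{}]' >/dev/null; python3 -m inch '[{},{},{}]'
python3 -c "
from h import *
for n in('wrist','top','side'):snap(n,n+'1')"
```

```text
schema error: expected keys tx, ty, tz, wx, wy, wz, hand
schema error: expected keys tx, ty, tz, wx, wy, wz, hand
schema error: expected keys tx, ty, tz, wx, wy, wz, hand
```

View pics/wrist1.png

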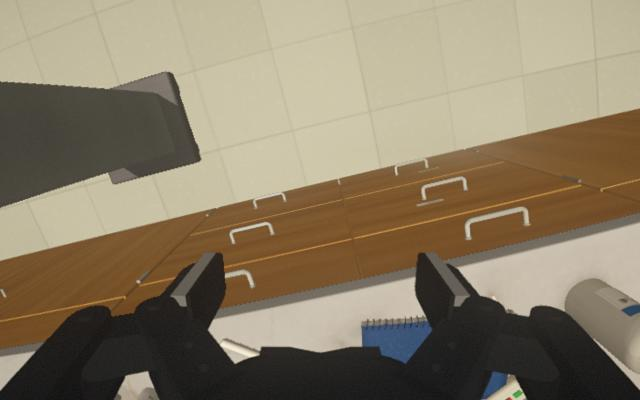

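The wrist view shows the finger pads at the bottom, with image down pointing along tool -x. Every row needs all the keys, so I'll retype the move with them.

```bash
python3 -m inch '[{"tx":0,"ty":0,"tz":-0.85,"wx":0,"wy":0,"wz":-0.77,"hand":0},{"tx":0,"ty":0,"tz":-0.85,"wx":0,"wy":0,"wz":-0.76,"hand":0},{"tx":0,"ty":0,"tz":-0.85,"wx":0,"wy":0,"wz":-0.76,"hand":0},{"tx":-0.8,"ty":0,"tz":-0.85,"wx":0,"wy":0,"wz":0,"hand":0},{"tx":-0.8,"ty":-0.4,"tz":0,"wx":0,"wy":0,"wz":0,"hand":0},{"tx":-0.7,"ty":-0.7,"tz":0,"wx":0,"wy":0,"wz":0,"hand":0},{"tx":-0.7,"ty":-0.7,"tz":0,"wx":0,"wy":0,"wz":0,"hand":0},{"tx":-0.7,"ty":-0.7,"tz":0,"wx":0,"wy":0,"wz":0,"hand":0},{"tx":-0.6,"ty":-0.8,"tz":0,"wx":0,"wy":0,"wz":0,"hand":0},{"tx":-0.6,"ty":-0.8,"tz":0,"wx":0,"wy":0,"wz":0,"hand":0}]' 
python3 -m inch '[{"tx":-0.6,"ty":-0.8,"tz":0,"wx":0,"wy":0,"wz":0,"hand":0},{"tx":-0.6,"ty":-0.8,"tz":0,"wx":0,"wy":0,"wz":0,"hand":0},{"tx":-0.6,"ty":-0.8,"tz":0,"wx":0,"wy":0,"wz":0,"hand":0},{"tx":-0.6,"ty":-0.8,"tz":0,"wx":0,"wy":0,"wz":0,"hand":0},{"tx":-0.6,"ty":-0.8,"tz":0,"wx":0,"wy":0,"wz":0,"hand":0},{"tx":-0.6,"ty":-0.8,"tz":0,"wx":0,"wy":0,"wz":0,"hand":0},{"tx":-0.6,"ty":-0.8,"tz":0,"wx":0,"wy":0,"wz":0,"hand":0},{"tx":-0.4,"ty":-0.8,"tz":0,"wx":0,"wy":0,"wz":0,"hand":0},{"tx":0,"ty":0,"tz":0,"wx":0,"wy":0,"wz":0,"hand":0},{"tx":0,"ty":0,"tz":0,"wx":0,"wy":0,"wz":0,"hand":0}]'
python3 plan.py .65 .05 .40 1.571
python3 -c "
from h import *
for n in('wrist','side'):snap(n,n+'1')"
```

```text
time_s: 1.3
tcp_pos: [0.4005, 0.449, 0.3951]
orientation: [[-1.0, -0.0, 0.0], [-0.0, 1.0, -0.0], [-0.0, -0.0, -1.0]]
force: [0.6, 0.3, -0.3]
finger_gap: 0.0853
grasp_force: 0.0
time_s: 2.3
tcp_pos: [0.6298, 0.1297, 0.3947]
orientation: [[-1.0, 0.002, -0.001], [0.002, 1.0, 0.0], [0.001, 0.0, -1.0]]
force: [-0.6, -0.3, 0.2]
finger_gap: 0.0855
grasp_force: 0.0
t 2.3 tcp [0.6298 0.1297 0.3947] yaw 1.569 gap 0.0855 gf 0.0 q [ 0.05  0.14  1.45  0.    1.55 -1.52]
wz -0.02 | tx -0.40 ty -1.59 tz -0.11 | yaw 1.571
```

View pics/wrist1.png

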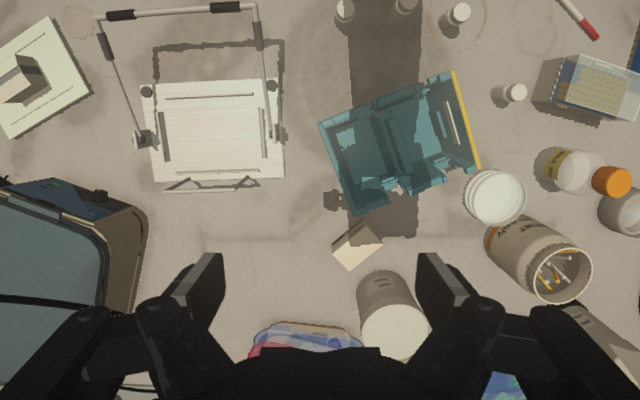

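The wrist view is clear. The carrier is at (140..285, 80..185), with its bail bar along (97,15)-(255,5). The totes are near (400,140), with yellow to the right at (466,120). The dishes at (495,195) stand close to the yellow end. The vials are at (345,5), (406,3), (459,12), (515,92). I'll crop the carrier.

Run:
```python
import cv2,numpy as np
a=cv2.imread('pics/wrist1.png')
b=cv2.resize(a[0:200,85:300],None,fx=3,fy=3,interpolation=cv2.INTER_CUBIC)
cv2.imwrite('pics/w1a.png',b)
```

```text
(no output)
```

View pics/w1a.png

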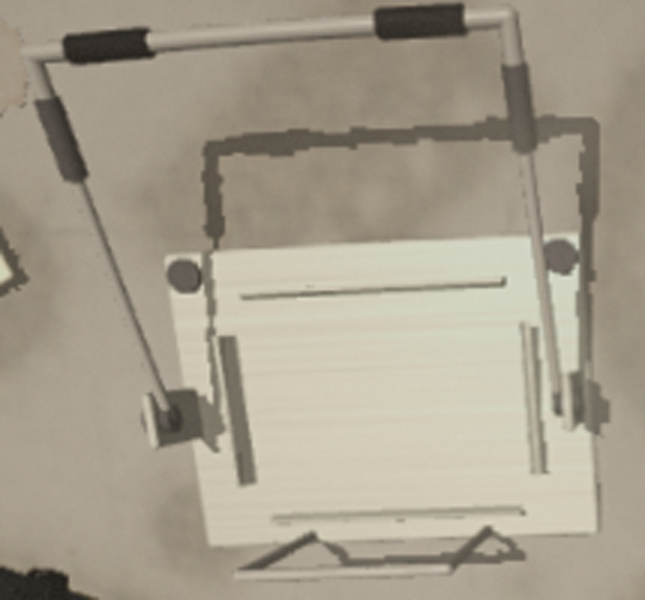

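Run:
```python
from fit import *
w=load('wrist1');c=load('side0')
W=lambda L:[(85+u/3,v/3) for u,v in L]
S=lambda L:[(200+u/3,150+v/3) for u,v in L]
P=np.array([(-84,-112,8),(-84,112,8),(76,112,8),(76,-112,8),(71,-50,101),(71,50,101)])/1e3
uw=W([(165,256),(578,234),(598,533),(211,546),(236,575),(450,571)])
o1=(w,P,uw); o2=(c,P[[5,4]],S([(207,214),(257,167)]))
for o in ([o1],[o1,o2]):
    p,r=fit(o,[.6,-.04,0]);print('carrier',p.round(4),r.round(1).tolist())
print('bar corners z',[ (z,at(w,W([(35,52),(512,15)]),z).round(4).tolist()) for z in(.066,.1,.13)])
print('bar side',[ (z,at(c,S([(378,298),(449,192)]),z).round(4).tolist()) for z in(.066,.1,.13)])
T=np.array([(66,86.5,127),(-66,86.5,127),(66,-87,127),(-66,-87,127)])/1e3
o3=(w,T,[(480,166),(453,72),(357,215),(320,122)]);o4=(c,T,S([(36,410),(172,426),(85,285),(212,292)]))
for o in([o3],[o4],[o3,o4]):
    p,r=fit(o,[.6,.23,.39]);print('tote',p.round(4),r.round(1).tolist())
print('vial w',at(w,[(459,9),(515,89)],.062).round(4).tolist())
```

```text
carrier [ 0.5996 -0.0412  0.0318] [[-1.0, -0.8], [1.7, -1.0], [1.0, 0.6], [-0.9, 0.9], [0.5, 0.8], [-1.1, -0.2]]
carrier [ 0.5994 -0.0414  0.0305] [[-1.1, -1.0], [1.6, -1.0], [0.8, 0.6], [-1.1, 0.7], [0.3, 0.7], [-1.3, -0.3], [-0.3, 0.9], [-1.3, -0.2]]
bar corners z [(0.066, [[0.4324, -0.1756, 0.066], [0.4254, 0.046, 0.066]]), (0.1, [[0.4416, -0.1536, 0.1], [0.4351, 0.0521, 0.1]]), (0.13, [[0.4497, -0.1341, 0.13], [0.4437, 0.0574, 0.13]])]
bar side [(0.066, [[0.4616, -0.0005, 0.066], [0.4746, -0.1949, 0.066]]), (0.1, [[0.4447, 0.0309, 0.1], [0.4572, -0.1568, 0.1]]), (0.13, [[0.4297, 0.0587, 0.13], [0.4418, -0.1232, 0.13]])]
tote [0.6042 0.2356 0.3854] [[1.3, 1.9], [0.0, -4.5], [-0.3, 0.8], [-0.6, -0.3]]
tote [0.6055 0.2354 0.3898] [[-1.0, 0.3], [0.7, -0.2], [-0.2, -0.9], [0.3, 0.5]]
tote [0.6045 0.2356 0.3852] [[1.2, 2.1], [0.0, -4.3], [-0.2, 1.0], [-0.5, -0.0], [-0.8, 0.4], [0.8, 0.0], [0.2, -0.8], [0.6, 0.7]]
vial w [[0.4268, 0.3185, 0.062], [0.5294, 0.4103, 0.062]]
```

```bash
python3 plan.py .6045 .2355 .20 1.957 .6045 .2355 .094 1.957
```

```text
t 2.4 tcp [0.6291 0.1315 0.3954] yaw 1.572 gap 0.0853 gf 0.0 q [ 0.05  0.14  1.45  0.    1.55 -1.52]
wz -3.68 | tx -0.33 ty 2.11 tz 3.91 | yaw 1.957
wz -0.00 | tx 0.00 ty 0.00 tz 2.12 | yaw 1.957
```

```bash
python3 -m inch '[{"tx":0,"ty":0,"tz":0,"wx":0,"wy":0,"wz":-0.92,"hand":120},{"tx":0,"ty":0,"tz":0,"wx":0,"wy":0,"wz":-0.92,"hand":120},{"tx":0,"ty":0,"tz":0,"wx":0,"wy":0,"wz":-0.92,"hand":120},{"tx":0,"ty":0,"tz":0,"wx":0,"wy":0,"wz":-0.92,"hand":120},{"tx":-0.11,"ty":0.7,"tz":0.9,"wx":0,"wy":0,"wz":0,"hand":120},{"tx":-0.11,"ty":0.7,"tz":0.9,"wx":0,"wy":0,"wz":0,"hand":120},{"tx":-0.11,"ty":0.71,"tz":0.9,"wx":0,"wy":0,"wz":0,"hand":120},{"tx":0,"ty":0,"tz":0.6,"wx":0,"wy":0,"wz":0,"hand":120},{"tx":0,"ty":0,"tz":0.6,"wx":0,"wy":0,"wz":0,"hand":120},{"tx":0,"ty":0,"tz":0,"wx":0,"wy":0,"wz":0,"hand":120}]' 20; python3 -c "
from h import *
c=snap('wrist','w2')"; python3 plan.py .6045 .2355 .094 1.957
```

```text
time_s: 3.4
tcp_pos: [0.6043, 0.2228, 0.212]
orientation: [[-0.925, -0.379, -0.01], [-0.379, 0.925, -0.002], [0.01, 0.002, -1.0]]
force: [0.0, 0.2, -1.0]
finger_gap: 0.045
grasp_force: 0.0
t 3.5 tcp [0.6061 0.2226 0.2154] yaw 1.959 gap 0.0452 gf 0.0 q [ 0.2   0.24  1.66  0.    1.24 -1.76]
wz 0.02 | tx -0.07 ty 0.25 tz 2.43 | yaw 1.957
```

View pics/w2.png

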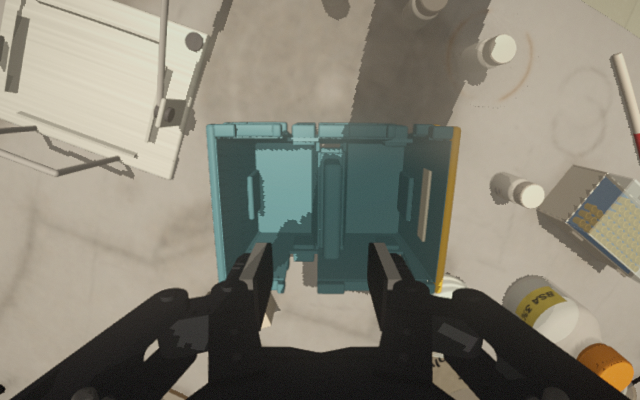

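The wrist close-up shows tote_b nearly square to the tool: ridge at u≈331 from v≈148 to 258, near rim corners at (209,126) and (460,128). I'll check the model against that and move on.

```bash
python3 - <<'E'
from fit import *
w=load('w2')
T=np.array([(-66,90,127),(-66,-90,127),(-38,0,124),(38,0,124),(66,90,127)])/1e3
a=.387;R=np.array([[np.cos(a),-np.sin(a),0],[np.sin(a),np.cos(a),0],[0,0,1]])
print(proj(w,T@R.T+[.6045,.2355,0]).round(0).tolist())
p,r=fit([(w,T[[0,1,2]],[(460,128),(209,126),(331,146)])],[.6,.23,.39]);print(p.round(4),r.round(1).tolist())
E
python3 plan.py .6045 .2355 .094 1.957
```

```text
[[464.0, 124.0], [205.0, 123.0], [335.0, 162.0], [333.0, 259.0], [445.0, 292.0]]
[0.6075 0.2339 0.383 ] [[0.8, -0.4], [-6.6, -0.5], [0.4, 19.3]]
t 3.5 tcp [0.6061 0.2226 0.2154] yaw 1.959 gap 0.0452 gf 0.0 q [ 0.2   0.24  1.66  0.    1.24 -1.76]
wz 0.02 | tx -0.07 ty 0.25 tz 2.43 | yaw 1.957
```

```bash
python3 -m inch '[{"tx":-0.06,"ty":0.24,"tz":0,"wx":0,"wy":0,"wz":0,"hand":120},{"tx":0,"ty":0,"tz":0.4,"wx":0,"wy":0,"wz":0,"hand":120},{"tx":0,"ty":0,"tz":0.4,"wx":0,"wy":0,"wz":0,"hand":120},{"tx":0,"ty":0,"tz":0.4,"wx":0,"wy":0,"wz":0,"hand":120},{"tx":0,"ty":0,"tz":0.4,"wx":0,"wy":0,"wz":0,"hand":120},{"tx":0,"ty":0,"tz":0.4,"wx":0,"wy":0,"wz":0,"hand":120},{"tx":0,"ty":0,"tz":0.3,"wx":0,"wy":0,"wz":0,"hand":120},{"tx":0,"ty":0,"tz":0.1,"wx":0,"wy":0,"wz":0,"hand":120},{"tx":0,"ty":0,"tz":0,"wx":0,"wy":0,"wz":0,"hand":120},{"tx":0,"ty":0,"tz":0,"wx":0,"wy":0,"wz":0,"hand":120}]' 20;python3 plan.py .6045 .2355 .094 1.957
```

```text
time_s: 4.45
tcp_pos: [0.6076, 0.2339, 0.0992]
orientation: [[-0.927, -0.376, 0.003], [-0.376, 0.927, 0.001], [-0.003, -0.0, -1.0]]
force: [0.0, -0.1, 0.2]
finger_gap: 0.0452
grasp_force: 0.0
t 4.5 tcp [0.6076 0.2339 0.0992] yaw 1.956 gap 0.0452 gf 0.0 q [ 0.21  0.36  1.73  0.    1.04 -1.74]
wz -0.01 | tx 0.05 ty 0.05 tz 0.10 | yaw 1.957
```

```bash
python3 -m inch '[{"tx":0.03,"ty":0.05,"tz":0.1,"wx":0,"wy":0,"wz":0,"hand":120},{"tx":0,"ty":0,"tz":0,"wx":0,"wy":0,"wz":0,"hand":255},{"tx":0,"ty":0,"tz":0,"wx":0,"wy":0,"wz":0,"hand":255},{"tx":0,"ty":0,"tz":0,"wx":0,"wy":0,"wz":0,"hand":255},{"tx":0,"ty":0,"tz":0,"wx":0,"wy":0,"wz":0,"hand":255},{"tx":0,"ty":0,"tz":0,"wx":0,"wy":0,"wz":0,"hand":255},{"tx":0,"ty":0,"tz":0,"wx":0,"wy":0,"wz":0,"hand":255}]' 60;python3 -m inch '[{"tx":0,"ty":0,"tz":-0.2,"wx":0,"wy":0,"wz":0,"hand":255},{"tx":0,"ty":0,"tz":-0.2,"wx":0,"wy":0,"wz":0,"hand":255},{"tx":0,"ty":0,"tz":-0.3,"wx":0,"wy":0,"wz":0,"hand":255},{"tx":0,"ty":0,"tz":-0.3,"wx":0,"wy":0,"wz":0,"hand":255},{"tx":0,"ty":0,"tz":-0.4,"wx":0,"wy":0,"wz":0,"hand":255},{"tx":0,"ty":0,"tz":-0.4,"wx":0,"wy":0,"wz":0,"hand":255},{"tx":0,"ty":0,"tz":-0.4,"wx":0,"wy":0,"wz":0,"hand":255},{"tx":0,"ty":0,"tz":-0.4,"wx":0,"wy":0,"wz":0,"hand":255},{"tx":0,"ty":0,"tz":-0.4,"wx":0,"wy":0,"wz":0,"hand":255},{"tx":0,"ty":0,"tz":0,"wx":0,"wy":0,"wz":0,"hand":255}]' 60; python3 -c "
from h import *
c=snap('wrist','w3');c=snap('side','s3')
cv2.imwrite('pics/v3.png',np.vstack([c['pixels'][100:400,140:540],load('w3')['pixels'][:300,120:520]]))"; python3 plan.py .6 -.04 .24 1.602
```

```text
time_s: 5.15
tcp_pos: [0.6046, 0.2351, 0.0929]
orientation: [[-0.927, -0.376, 0.001], [-0.376, 0.927, -0.0], [-0.0, -0.0, -1.0]]
force: [0.1, -2.0, 1.7]
finger_gap: 0.0119
grasp_force: 59.3
time_s: 6.15
tcp_pos: [0.6062, 0.2359, 0.2484]
orientation: [[-0.927, -0.376, 0.009], [-0.376, 0.927, 0.002], [-0.009, -0.001, -1.0]]
force: [0.2, 0.2, -1.2]
finger_gap: 0.0125
grasp_force: 58.9
t 6.2 tcp [0.6044 0.2354 0.2437] yaw 1.956 gap 0.0122 gf 58.8 q [ 0.22  0.22  1.63  0.    1.29 -1.74]
wz 3.38 | tx 0.26 ty -5.50 tz 0.07 | yaw 1.602
```

View pics/v3.png

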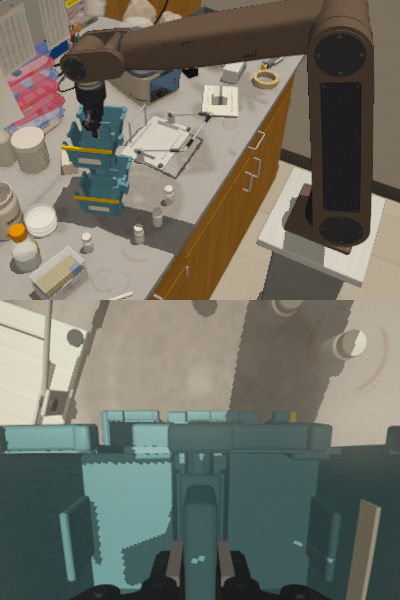

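Tote_b is lifted alone and tote_a has stayed put. In the wrist crop the held tote's near rim band spans v≈125..152 and the ridge is centred at u≈320. I'll compute the offset in the hand.

```bash
python3 - <<'E'
from fit import *
w=load('w3');s=read_state();p=np.array(s['tcp_pos']);R=np.array(s['orientation'])
T=np.array([(-66,0,87),(-66,60,87),(-66,-60,87),(-61,0,87),(-38,0,84),(38,0,84),(-66,86.5,87),(-66,-87,87)])/1e3
L=(T-[0,0,.072])*[-1,1,-1]+[0,0,-.019]
print(proj(w,L@R.T+p).round(0).tolist())
E
python3 plan.py  .5996 -.0413 .2437 1.602
```

```text
[[318.0, 114.0], [492.0, 116.0], [144.0, 115.0], [318.0, 129.0], [318.0, 192.0], [318.0, 358.0], [564.0, 118.0], [72.0, 117.0]]
t 6.2 tcp [0.6044 0.2354 0.2437] yaw 1.956 gap 0.0122 gf 58.8 q [ 0.22  0.22  1.63  0.    1.29 -1.74]
wz 3.38 | tx 0.27 ty -5.53 tz -0.00 | yaw 1.602
```

```bash
python3 -m inch '[{"tx":0,"ty":0,"tz":0,"wx":0,"wy":0,"wz":0.56,"hand":255},{"tx":0,"ty":0,"tz":0,"wx":0,"wy":0,"wz":0.56,"hand":255},{"tx":0,"ty":0,"tz":0,"wx":0,"wy":0,"wz":0.56,"hand":255},{"tx":0,"ty":0,"tz":0,"wx":0,"wy":0,"wz":0.56,"hand":255},{"tx":0,"ty":0,"tz":0,"wx":0,"wy":0,"wz":0.57,"hand":255},{"tx":0,"ty":0,"tz":0,"wx":0,"wy":0,"wz":0.57,"hand":255},{"tx":0.03,"ty":-0.3,"tz":0,"wx":0,"wy":0,"wz":0,"hand":255},{"tx":0.03,"ty":-0.5,"tz":0,"wx":0,"wy":0,"wz":0,"hand":255},{"tx":0.03,"ty":-0.6,"tz":0,"wx":0,"wy":0,"wz":0,"hand":255},{"tx":0.03,"ty":-0.6,"tz":0,"wx":0,"wy":0,"wz":0,"hand":255}]' 60 >/dev/null
python3 -m inch '[{"tx":0.03,"ty":-0.6,"tz":0,"wx":0,"wy":0,"wz":0,"hand":255},{"tx":0.03,"ty":-0.6,"tz":0,"wx":0,"wy":0,"wz":0,"hand":255},{"tx":0.03,"ty":-0.6,"tz":0,"wx":0,"wy":0,"wz":0,"hand":255},{"tx":0.03,"ty":-0.6,"tz":0,"wx":0,"wy":0,"wz":0,"hand":255},{"tx":0.03,"ty":-0.6,"tz":0,"wx":0,"wy":0,"wz":0,"hand":255},{"tx":0,"ty":-0.4,"tz":0,"wx":0,"wy":0,"wz":0,"hand":255},{"tx":0,"ty":-0.13,"tz":0,"wx":0,"wy":0,"wz":0,"hand":255},{"tx":0,"ty":0,"tz":0,"wx":0,"wy":0,"wz":0,"hand":255},{"tx":0,"ty":0,"tz":0,"wx":0,"wy":0,"wz":0,"hand":255},{"tx":0,"ty":0,"tz":0,"wx":0,"wy":0,"wz":0,"hand":255}]'
python3 plan.py  .599 -.0413 .075 1.602 .599 -.0413 .061 1.602
```

```text
time_s: 8.25
tcp_pos: [0.5993, -0.0405, 0.2424]
orientation: [[-0.999, -0.033, -0.0], [-0.033, 0.999, 0.0], [0.0, 0.0, -1.0]]
force: [0.3, 0.3, -1.1]
finger_gap: 0.0123
grasp_force: 58.9
t 8.2 tcp [ 0.5993 -0.0405  0.2424] yaw 1.604 gap 0.0123 gf 58.9 q [-0.24  0.12  1.75  0.    1.27 -1.84]
wz 0.02 | tx 0.01 ty -0.02 tz 3.35 | yaw 1.602
wz -0.00 | tx 0.00 ty 0.00 tz 0.28 | yaw 1.602
```

```bash
python3 -m inch '[{"tx":0,"ty":-0.02,"tz":0.4,"wx":0,"wy":0,"wz":0,"hand":255},{"tx":0,"ty":0,"tz":0.5,"wx":0,"wy":0,"wz":0,"hand":255},{"tx":0,"ty":0,"tz":0.5,"wx":0,"wy":0,"wz":0,"hand":255},{"tx":0,"ty":0,"tz":0.5,"wx":0,"wy":0,"wz":0,"hand":255},{"tx":0,"ty":0,"tz":0.5,"wx":0,"wy":0,"wz":0,"hand":255},{"tx":0,"ty":0,"tz":0.4,"wx":0,"wy":0,"wz":0,"hand":255},{"tx":0,"ty":0,"tz":0.3,"wx":0,"wy":0,"wz":0,"hand":255},{"tx":0,"ty":0,"tz":0.15,"wx":0,"wy":0,"wz":0,"hand":255},{"tx":0,"ty":0,"tz":0,"wx":0,"wy":0,"wz":0,"hand":255},{"tx":0,"ty":0,"tz":0,"wx":0,"wy":0,"wz":0,"hand":255}]'
python3 -m inch '[{"tx":0,"ty":0,"tz":0.05,"wx":0,"wy":0,"wz":0,"hand":255},{"tx":0,"ty":0,"tz":0.05,"wx":0,"wy":0,"wz":0,"hand":255},{"tx":0,"ty":0,"tz":0.05,"wx":0,"wy":0,"wz":0,"hand":255},{"tx":0,"ty":0,"tz":0,"wx":0,"wy":0,"wz":0,"hand":255}]'
python3 -c "
from h import *
c=snap('side','s4')
cv2.imwrite('pics/v4.png',cv2.resize(c['pixels'][170:310,220:400],None,fx=3,fy=3,interpolation=cv2.INTER_CUBIC))"
```

```text
time_s: 9.25
tcp_pos: [0.6003, -0.0424, 0.0811]
orientation: [[-0.999, -0.032, 0.002], [-0.032, 0.999, -0.0], [-0.002, -0.0, -1.0]]
force: [-0.0, -0.4, -0.7]
finger_gap: 0.0115
grasp_force: 58.9
time_s: 9.65
tcp_pos: [0.5997, -0.0428, 0.0741]
orientation: [[-1.0, -0.032, 0.0], [-0.032, 1.0, -0.001], [-0.0, -0.001, -1.0]]
force: [-1.7, -0.9, -1.8]
finger_gap: 0.0125
grasp_force: 59.3
```

View pics/v4.png

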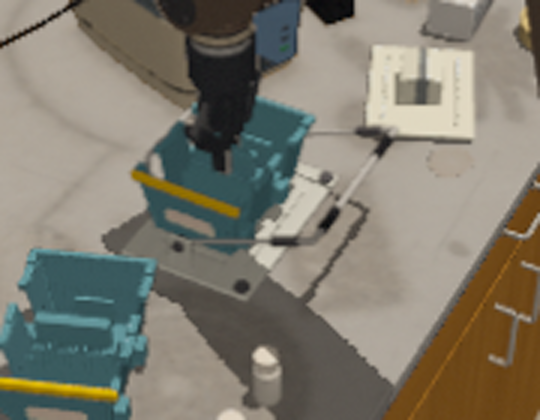

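The tote sits squarely inside the carrier, just above the strips. Lowering on.

```bash
python3 -m inch '[{"tx":0,"ty":0,"tz":0.06,"wx":0,"wy":0,"wz":0,"hand":255},{"tx":0,"ty":0,"tz":0.06,"wx":0,"wy":0,"wz":0,"hand":255},{"tx":0,"ty":0,"tz":0,"wx":0,"wy":0,"wz":0,"hand":255}]'
python3 -m inch '[{"tx":0,"ty":0,"tz":0.06,"wx":0,"wy":0,"wz":0,"hand":255},{"tx":0,"ty":0,"tz":0.06,"wx":0,"wy":0,"wz":0,"hand":255},{"tx":0,"ty":0,"tz":0,"wx":0,"wy":0,"wz":0,"hand":255}]'
python3 -m inch '[{"tx":0,"ty":0,"tz":0.04,"wx":0,"wy":0,"wz":0,"hand":255},{"tx":0,"ty":0,"tz":0,"wx":0,"wy":0,"wz":0,"hand":255},{"tx":0,"ty":0,"tz":0,"wx":0,"wy":0,"wz":0,"hand":255}]'
```

```text
time_s: 10.0
tcp_pos: [0.599, -0.0423, 0.0655]
orientation: [[-1.0, -0.031, -0.001], [-0.031, 1.0, 0.0], [0.001, 0.0, -1.0]]
force: [-0.4, -0.8, -2.0]
finger_gap: 0.0119
grasp_force: 59.0
time_s: 10.3
tcp_pos: [0.5999, -0.0425, 0.0616]
orientation: [[-1.0, -0.031, -0.0], [-0.031, 1.0, -0.0], [0.0, -0.0, -1.0]]
force: [-1.8, 0.2, 3.2]
finger_gap: 0.0121
grasp_force: 59.8
time_s: 10.6
tcp_pos: [0.6, -0.0425, 0.0614]
orientation: [[-1.0, -0.032, -0.001], [-0.032, 1.0, -0.0], [0.001, -0.0, -1.0]]
force: [-5.8, 1.0, 12.2]
finger_gap: 0.0124
grasp_force: 61.1
```

```bash
python3 -m inch '[{"tx":0,"ty":0,"tz":-0.03,"wx":0,"wy":0,"wz":0,"hand":255},{"tx":0,"ty":0,"tz":0,"wx":0,"wy":0,"wz":0,"hand":130},{"tx":0,"ty":0,"tz":0,"wx":0,"wy":0,"wz":0,"hand":130},{"tx":0,"ty":0,"tz":-0.3,"wx":0,"wy":0,"wz":0,"hand":130},{"tx":0,"ty":0,"tz":-0.6,"wx":0,"wy":0,"wz":0,"hand":80},{"tx":0,"ty":0,"tz":-0.6,"wx":0,"wy":0,"wz":0,"hand":80},{"tx":0,"ty":0,"tz":-0.6,"wx":0,"wy":0,"wz":0,"hand":80},{"tx":0,"ty":0,"tz":-0.6,"wx":0,"wy":0,"wz":0,"hand":80},{"tx":0,"ty":0,"tz":-0.6,"wx":0,"wy":0,"wz":0.7,"hand":80},{"tx":0,"ty":0,"tz":0,"wx":0,"wy":0,"wz":1,"hand":80}]' 40
python3 -m inch '[{"tx":0,"ty":0,"tz":0,"wx":0,"wy":0,"wz":1,"hand":80},{"tx":0,"ty":0,"tz":0,"wx":0,"wy":0,"wz":1,"hand":80},{"tx":0,"ty":0,"tz":0,"wx":0,"wy":0,"wz":1,"hand":80},{"tx":0,"ty":0,"tz":0,"wx":0,"wy":0,"wz":1,"hand":80},{"tx":0,"ty":0,"tz":0,"wx":0,"wy":0,"wz":1,"hand":80},{"tx":0,"ty":0,"tz":0,"wx":0,"wy":0,"wz":1,"hand":80},{"tx":0,"ty":0,"tz":0,"wx":0,"wy":0,"wz":1,"hand":80},{"tx":0,"ty":0,"tz":0,"wx":0,"wy":0,"wz":1,"hand":80},{"tx":0,"ty":0,"tz":0,"wx":0,"wy":0,"wz":1,"hand":80},{"tx":0,"ty":0,"tz":0,"wx":0,"wy":0,"wz":1,"hand":80}]'
python3 -m inch '[{"tx":0,"ty":0,"tz":0,"wx":0,"wy":0,"wz":1,"hand":80},{"tx":0,"ty":0,"tz":0,"wx":0,"wy":0,"wz":1,"hand":80},{"tx":0,"ty":0,"tz":0,"wx":0,"wy":0,"wz":1,"hand":80},{"tx":0,"ty":0,"tz":0,"wx":0,"wy":0,"wz":0.3,"hand":80},{"tx":0,"ty":0,"tz":0,"wx":0,"wy":0,"wz":0,"hand":80}]'
python3 plan.py .43 .157 .15 .031 .43 .157 .022 .031; python3 -c "
from h import *
c=snap('side','s5')"
```

```text
time_s: 11.6
tcp_pos: [0.6025, -0.0431, 0.2324]
orientation: [[-0.989, 0.15, 0.012], [0.15, 0.989, -0.003], [-0.012, -0.001, -1.0]]
force: [1.1, -0.4, -0.2]
finger_gap: 0.0586
grasp_force: 0.0
time_s: 12.6
tcp_pos: [0.5997, -0.0425, 0.2261]
orientation: [[-0.364, 0.931, 0.001], [0.931, 0.364, -0.0], [-0.001, 0.001, -1.0]]
force: [-0.5, -0.3, -0.4]
finger_gap: 0.0584
grasp_force: 0.0
time_s: 13.1
tcp_pos: [0.5997, -0.0425, 0.226]
orientation: [[-0.032, 1.0, 0.001], [1.0, 0.032, -0.0], [-0.0, 0.001, -1.0]]
force: [0.4, 0.8, -0.1]
finger_gap: 0.0585
grasp_force: 0.0
t 13.1 tcp [ 0.5997 -0.0425  0.226 ] yaw 0.032 gap 0.0585 gf 0.0 q [-0.24  0.13  1.77  0.    1.24 -0.27]
wz 0.01 | tx 4.09 ty -3.27 tz 1.52 | yaw 0.031
wz -0.00 | tx 0.00 ty 0.00 tz 2.56 | yaw 0.031
```

```bash
python3 -m inch '[{"tx":0.3,"ty":-0.2,"tz":0,"wx":0,"wy":0,"wz":0,"hand":80},{"tx":0.5,"ty":-0.4,"tz":0,"wx":0,"wy":0,"wz":0,"hand":80},{"tx":0.6,"ty":-0.5,"tz":0,"wx":0,"wy":0,"wz":0,"hand":80},{"tx":0.6,"ty":-0.5,"tz":0,"wx":0,"wy":0,"wz":0,"hand":80},{"tx":0.6,"ty":-0.5,"tz":0.3,"wx":0,"wy":0,"wz":0,"hand":80},{"tx":0.6,"ty":-0.5,"tz":0.4,"wx":0,"wy":0,"wz":0,"hand":80},{"tx":0.5,"ty":-0.4,"tz":0.4,"wx":0,"wy":0,"wz":0,"hand":80},{"tx":0.39,"ty":-0.27,"tz":0.42,"wx":0,"wy":0,"wz":0,"hand":80},{"tx":0,"ty":0,"tz":0,"wx":0,"wy":0,"wz":0,"hand":80},{"tx":0,"ty":0,"tz":0,"wx":0,"wy":0,"wz":0,"hand":80}]'
python3 plan.py .43 .157 .022 .031; python3 -c "
from h import *
c=snap('wrist','w5');s=load('side0')
cv2.imwrite('pics/v5.png',np.hstack([c['pixels'][:,120:520],cv2.resize(load('s5')['pixels'][170:370,200:400],(400,400))]))"
```

```text
time_s: 14.15
tcp_pos: [0.4292, 0.1572, 0.1494]
orientation: [[-0.033, 0.999, 0.0], [0.999, 0.033, -0.0], [-0.0, 0.0, -1.0]]
force: [1.3, -0.8, 0.8]
finger_gap: 0.0584
grasp_force: 0.0
t 14.2 tcp [0.4292 0.1572 0.1494] yaw 0.033 gap 0.0584 gf 0.0 q [ 0.13 -0.12  2.17 -0.    1.09  0.1 ]
wz 0.02 | tx -0.00 ty 0.02 tz 2.55 | yaw 0.031
```

View pics/v5.png

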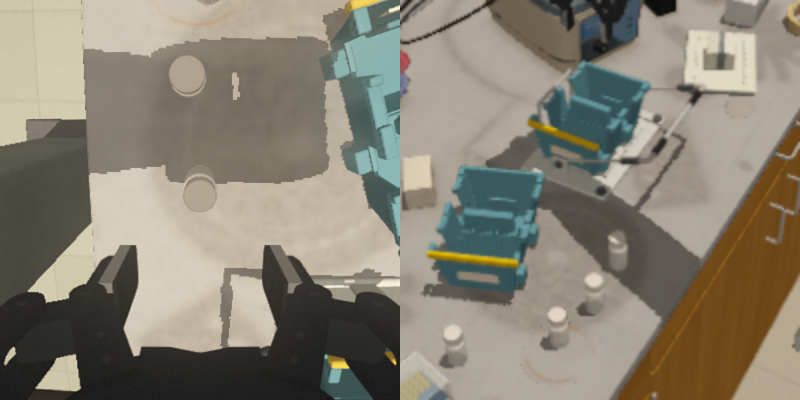

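Left (wrist): vial caps at (320,195) and (307,75), and vial 1 is between the fingers' planes. Right (side): tote_b is level in the carrier, and tote_a and the four vials are in place.

Run:
```python
from h import *
print(at(load('w5'),[(320,195),(307,75)],.062).round(4).tolist())
S=lambda L:[(200+(u-400)/2,170+v/2) for u,v in L]
s=load('s5')
print(at(s,S([(618,237),(595,279),(558,313),(454,331)]),.062).round(4).tolist())
print('ybail',at(s,S([(528,122),(599,149)]),.095).round(4).tolist(),'a',at(s,S([(427,254),(517,262)]),.087).round(4).tolist())
```

```text
[[0.4289, 0.1661, 0.062], [0.4173, 0.2489, 0.062]]
[[0.428, 0.1636, 0.062], [0.4169, 0.2458, 0.062], [0.43, 0.3196, 0.062], [0.5333, 0.4127, 0.062]]
ybail [[0.6619, 0.0484, 0.095], [0.5293, 0.0471, 0.095]] a [[0.6323, 0.3412, 0.087], [0.5146, 0.2902, 0.087]]
```

```bash
python3 -m inch '[{"tx":0.15,"ty":0,"tz":0.3,"wx":0,"wy":0,"wz":0,"hand":80},{"tx":0,"ty":0,"tz":0.5,"wx":0,"wy":0,"wz":0,"hand":80},{"tx":0,"ty":0,"tz":0.5,"wx":0,"wy":0,"wz":0,"hand":80},{"tx":0,"ty":0,"tz":0.5,"wx":0,"wy":0,"wz":0,"hand":80},{"tx":0,"ty":0,"tz":0.4,"wx":0,"wy":0,"wz":0,"hand":80},{"tx":0,"ty":0,"tz":0.3,"wx":0,"wy":0,"wz":0,"hand":80},{"tx":0,"ty":0,"tz":0,"wx":0,"wy":0,"wz":0,"hand":80},{"tx":0,"ty":0,"tz":0,"wx":0,"wy":0,"wz":0,"hand":80}]'
python3 -m inch '[{"tx":0,"ty":0,"tz":0,"wx":0,"wy":0,"wz":0,"hand":200},{"tx":0,"ty":0,"tz":0,"wx":0,"wy":0,"wz":0,"hand":255},{"tx":0,"ty":0,"tz":0,"wx":0,"wy":0,"wz":0,"hand":255},{"tx":0,"ty":0,"tz":0,"wx":0,"wy":0,"wz":0,"hand":255},{"tx":0,"ty":0,"tz":0,"wx":0,"wy":0,"wz":0,"hand":255}]' 25
python3 -m inch '[{"tx":0,"ty":0,"tz":-0.2,"wx":0,"wy":0,"wz":0,"hand":255},{"tx":0,"ty":0,"tz":-0.5,"wx":0,"wy":0,"wz":0,"hand":255},{"tx":0,"ty":0,"tz":-0.6,"wx":0,"wy":0,"wz":0,"hand":255},{"tx":0,"ty":0,"tz":-0.6,"wx":0,"wy":0,"wz":0,"hand":255},{"tx":0,"ty":0,"tz":-0.6,"wx":0,"wy":0,"wz":0,"hand":255},{"tx":0,"ty":0,"tz":-0.5,"wx":0,"wy":0,"wz":0,"hand":255},{"tx":0,"ty":0,"tz":0,"wx":0,"wy":0,"wz":0,"hand":255}]'
python3 plan.py  .601 -.0865 .172 .031 .601 -.0865 .036 .031
```

```text
time_s: 15.0
tcp_pos: [0.431, 0.1638, 0.0252]
orientation: [[-0.03, 1.0, 0.002], [1.0, 0.03, 0.0], [0.0, 0.002, -1.0]]
force: [0.1, -0.8, -0.3]
finger_gap: 0.0584
grasp_force: 0.0
time_s: 15.5
tcp_pos: [0.4305, 0.1644, 0.0254]
orientation: [[-0.032, 0.999, 0.002], [0.999, 0.032, 0.0], [-0.0, 0.002, -1.0]]
force: [-1.5, -0.3, 6.3]
finger_gap: 0.026
grasp_force: 26.0
time_s: 16.2
tcp_pos: [0.4318, 0.1648, 0.1786]
orientation: [[-0.032, 0.999, 0.009], [0.999, 0.032, 0.001], [0.001, 0.009, -1.0]]
force: [0.6, 1.2, -1.1]
finger_gap: 0.0259
grasp_force: 25.5
t 16.2 tcp [0.4318 0.1648 0.1786] yaw 0.032 gap 0.0259 gf 25.5 q [ 0.14 -0.15  2.14  0.    1.15  0.11]
wz 0.01 | tx -5.13 ty 3.23 tz 0.13 | yaw 0.031
wz -0.00 | tx 0.00 ty 0.00 tz 2.72 | yaw 0.031
```

```bash
python3 -m inch '[{"tx":-0.3,"ty":0.2,"tz":0,"wx":0,"wy":0,"wz":0,"hand":255},{"tx":-0.6,"ty":0.4,"tz":0,"wx":0,"wy":0,"wz":0,"hand":255},{"tx":-0.7,"ty":0.45,"tz":0,"wx":0,"wy":0,"wz":0,"hand":255},{"tx":-0.7,"ty":0.45,"tz":0,"wx":0,"wy":0,"wz":0,"hand":255},{"tx":-0.7,"ty":0.45,"tz":0,"wx":0,"wy":0,"wz":0,"hand":255},{"tx":-0.7,"ty":0.45,"tz":0,"wx":0,"wy":0,"wz":0,"hand":255},{"tx":-0.7,"ty":0.4,"tz":0,"wx":0,"wy":0,"wz":0,"hand":255},{"tx":-0.5,"ty":0.3,"tz":0,"wx":0,"wy":0,"wz":0,"hand":255},{"tx":-0.23,"ty":0.13,"tz":0,"wx":0,"wy":0,"wz":0,"hand":255},{"tx":0,"ty":0,"tz":0,"wx":0,"wy":0,"wz":0,"hand":255}]'
python3 -m inch '[{"tx":0,"ty":0,"tz":0,"wx":0,"wy":0,"wz":0,"hand":255},{"tx":0,"ty":0,"tz":0,"wx":0,"wy":0,"wz":0,"hand":255}]'
python3 plan.py  .601 -.0865 .040 .031
```

```text
time_s: 17.2
tcp_pos: [0.5986, -0.0879, 0.1727]
orientation: [[-0.03, 1.0, -0.002], [1.0, 0.03, 0.001], [0.001, -0.002, -1.0]]
force: [-0.1, 0.6, -0.6]
finger_gap: 0.0259
grasp_force: 25.5
time_s: 17.4
tcp_pos: [0.598, -0.0855, 0.1737]
orientation: [[-0.033, 0.999, -0.001], [0.999, 0.033, 0.001], [0.001, -0.001, -1.0]]
force: [-0.0, 1.1, 0.4]
finger_gap: 0.0261
grasp_force: 25.5
t 17.4 tcp [ 0.598  -0.0855  0.1737] yaw 0.033 gap 0.0261 gf 25.5 q [-0.31  0.19  1.81  0.    1.15 -0.34]
wz 0.02 | tx -0.02 ty 0.06 tz 2.67 | yaw 0.031
```

```bash
python3 -m inch '[{"tx":-0.02,"ty":0.05,"tz":0.4,"wx":0,"wy":0,"wz":0,"hand":255},{"tx":0,"ty":0,"tz":0.5,"wx":0,"wy":0,"wz":0,"hand":255},{"tx":0,"ty":0,"tz":0.5,"wx":0,"wy":0,"wz":0,"hand":255},{"tx":0,"ty":0,"tz":0.5,"wx":0,"wy":0,"wz":0,"hand":255},{"tx":0,"ty":0,"tz":0.4,"wx":0,"wy":0,"wz":0,"hand":255},{"tx":0,"ty":0,"tz":0.3,"wx":0,"wy":0,"wz":0,"hand":255},{"tx":0,"ty":0,"tz":0.07,"wx":0,"wy":0,"wz":0,"hand":255},{"tx":0,"ty":0,"tz":0,"wx":0,"wy":0,"wz":0,"hand":255},{"tx":0,"ty":0,"tz":0,"wx":0,"wy":0,"wz":0,"hand":255}]'
python3 -m inch '[{"tx":0,"ty":0,"tz":0.04,"wx":0,"wy":0,"wz":0,"hand":255},{"tx":0,"ty":0,"tz":0,"wx":0,"wy":0,"wz":0,"hand":255}]'
python3 plan.py  .601 -.0865 .037 .031
```

```text
time_s: 18.3
tcp_pos: [0.6023, -0.088, 0.0419]
orientation: [[-0.032, 0.999, 0.002], [0.999, 0.032, -0.001], [-0.001, 0.002, -1.0]]
force: [0.2, 0.4, 0.0]
finger_gap: 0.0257
grasp_force: 25.5
time_s: 18.5
tcp_pos: [0.6019, -0.0881, 0.0394]
orientation: [[-0.031, 1.0, 0.001], [1.0, 0.031, -0.0], [-0.0, 0.001, -1.0]]
force: [0.4, 0.2, -0.1]
finger_gap: 0.0259
grasp_force: 25.5
t 18.5 tcp [ 0.6019 -0.0881  0.0394] yaw 0.031 gap 0.0259 gf 25.5 q [-0.31  0.37  1.86  0.    0.91 -0.34]
wz 0.00 | tx 0.03 ty -0.02 tz 0.05 | yaw 0.031
```

```bash
python3 -m inch '[{"tx":0.02,"ty":0,"tz":0.05,"wx":0,"wy":0,"wz":0,"hand":255},{"tx":0,"ty":0,"tz":0,"wx":0,"wy":0,"wz":0,"hand":255},{"tx":0,"ty":0,"tz":0,"wx":0,"wy":0,"wz":0,"hand":255}]'
python3 -m inch '[{"tx":0,"ty":0,"tz":0,"wx":0,"wy":0,"wz":0,"hand":120},{"tx":0,"ty":0,"tz":0,"wx":0,"wy":0,"wz":0,"hand":120},{"tx":0,"ty":0,"tz":0,"wx":0,"wy":0,"wz":0,"hand":120},{"tx":0,"ty":0,"tz":-0.3,"wx":0,"wy":0,"wz":0,"hand":120},{"tx":0,"ty":0,"tz":-0.5,"wx":0,"wy":0,"wz":0,"hand":120},{"tx":0,"ty":0,"tz":-0.6,"wx":0,"wy":0,"wz":0,"hand":120},{"tx":0,"ty":0,"tz":-0.6,"wx":0,"wy":0,"wz":0,"hand":80},{"tx":0,"ty":0,"tz":-0.6,"wx":0,"wy":0,"wz":0,"hand":80},{"tx":0,"ty":0,"tz":-0.1,"wx":0,"wy":0,"wz":0,"hand":80},{"tx":0,"ty":0,"tz":0,"wx":0,"wy":0,"wz":0,"hand":80}]'
python3 plan.py  .4165 .2470 .15 .031 .4165 .247 .024 .031
```

```text
time_s: 18.8
tcp_pos: [0.6018, -0.0871, 0.0365]
orientation: [[-0.031, 1.0, 0.001], [1.0, 0.031, -0.0], [-0.0, 0.001, -1.0]]
force: [1.0, 0.6, 0.8]
finger_gap: 0.0261
grasp_force: 25.5
time_s: 19.8
tcp_pos: [0.6022, -0.0873, 0.1732]
orientation: [[-0.031, 0.999, 0.004], [1.0, 0.031, -0.001], [-0.001, 0.004, -1.0]]
force: [0.6, 0.2, -0.6]
finger_gap: 0.0587
grasp_force: 0.0
t 19.8 tcp [ 0.6022 -0.0873  0.1732] yaw 0.031 gap 0.0587 gf 0.0 q [-0.31  0.19  1.8  -0.    1.15 -0.34]
wz 0.00 | tx 6.80 ty -3.51 tz 0.46 | yaw 0.031
wz -0.00 | tx 0.00 ty 0.00 tz 2.52 | yaw 0.031
```

```bash
python3 -m inch '[{"tx":0.4,"ty":-0.2,"tz":0,"wx":0,"wy":0,"wz":0,"hand":80},{"tx":0.7,"ty":-0.4,"tz":0,"wx":0,"wy":0,"wz":0,"hand":80},{"tx":0.8,"ty":-0.4,"tz":0,"wx":0,"wy":0,"wz":0,"hand":80},{"tx":0.8,"ty":-0.4,"tz":0,"wx":0,"wy":0,"wz":0,"hand":80},{"tx":0.8,"ty":-0.4,"tz":0,"wx":0,"wy":0,"wz":0,"hand":80},{"tx":0.8,"ty":-0.4,"tz":0,"wx":0,"wy":0,"wz":0,"hand":80},{"tx":0.8,"ty":-0.4,"tz":0,"wx":0,"wy":0,"wz":0,"hand":80},{"tx":0.7,"ty":-0.4,"tz":0.1,"wx":0,"wy":0,"wz":0,"hand":80},{"tx":0.6,"ty":-0.3,"tz":0.2,"wx":0,"wy":0,"wz":0,"hand":80},{"tx":0.4,"ty":-0.2,"tz":0.16,"wx":0,"wy":0,"wz":0,"hand":80}]' >/dev/null
python3 -m inch '[{"tx":0,"ty":0,"tz":0,"wx":0,"wy":0,"wz":0,"hand":80},{"tx":0,"ty":0,"tz":0,"wx":0,"wy":0,"wz":0,"hand":80}]'
python3 plan.py  .4165 .2470 .024 .031
```

```text
time_s: 21.0
tcp_pos: [0.4148, 0.247, 0.1466]
orientation: [[-0.033, 0.999, -0.003], [0.999, 0.033, -0.001], [-0.001, -0.003, -1.0]]
force: [0.1, 0.2, -0.4]
finger_gap: 0.0583
grasp_force: 0.0
t 21.0 tcp [0.4148 0.247  0.1466] yaw 0.033 gap 0.0583 gf 0.0 q [ 0.33 -0.05  2.11 -0.    1.09  0.29]
wz 0.02 | tx -0.00 ty 0.03 tz 2.45 | yaw 0.031
```

```bash
python3 -m inch '[{"tx":0,"ty":0.03,"tz":0.3,"wx":0,"wy":0,"wz":0,"hand":80},{"tx":0,"ty":0,"tz":0.5,"wx":0,"wy":0,"wz":0,"hand":80},{"tx":0,"ty":0,"tz":0.5,"wx":0,"wy":0,"wz":0,"hand":80},{"tx":0,"ty":0,"tz":0.5,"wx":0,"wy":0,"wz":0,"hand":80},{"tx":0,"ty":0,"tz":0.4,"wx":0,"wy":0,"wz":0,"hand":80},{"tx":0,"ty":0,"tz":0.23,"wx":0,"wy":0,"wz":0,"hand":80},{"tx":0,"ty":0,"tz":0,"wx":0,"wy":0,"wz":0,"hand":80},{"tx":0,"ty":0,"tz":0,"wx":0,"wy":0,"wz":0,"hand":80}]'
python3 -m inch '[{"tx":0,"ty":0,"tz":0,"wx":0,"wy":0,"wz":0,"hand":200},{"tx":0,"ty":0,"tz":0,"wx":0,"wy":0,"wz":0,"hand":255},{"tx":0,"ty":0,"tz":0,"wx":0,"wy":0,"wz":0,"hand":255},{"tx":0,"ty":0,"tz":0,"wx":0,"wy":0,"wz":0,"hand":255},{"tx":0,"ty":0,"tz":0,"wx":0,"wy":0,"wz":0,"hand":255}]' 25
python3 -m inch '[{"tx":0,"ty":0,"tz":-0.2,"wx":0,"wy":0,"wz":0,"hand":255},{"tx":0,"ty":0,"tz":-0.5,"wx":0,"wy":0,"wz":0,"hand":255},{"tx":0,"ty":0,"tz":-0.6,"wx":0,"wy":0,"wz":0,"hand":255},{"tx":0,"ty":0,"tz":-0.6,"wx":0,"wy":0,"wz":0,"hand":255},{"tx":0,"ty":0,"tz":-0.6,"wx":0,"wy":0,"wz":0,"hand":255},{"tx":0,"ty":0,"tz":-0.5,"wx":0,"wy":0,"wz":0,"hand":255},{"tx":0,"ty":0,"tz":0,"wx":0,"wy":0,"wz":0,"hand":255}]'
python3 plan.py  .598 .0015 .172 .031 .598 .0015 .037 .031
```

```text
time_s: 21.8
tcp_pos: [0.4181, 0.2471, 0.0271]
orientation: [[-0.031, 1.0, 0.001], [1.0, 0.031, 0.0], [0.0, 0.001, -1.0]]
force: [0.4, -0.4, 0.1]
finger_gap: 0.0589
grasp_force: 0.0
time_s: 22.3
tcp_pos: [0.4182, 0.2478, 0.0278]
orientation: [[-0.032, 0.999, 0.002], [0.999, 0.032, 0.001], [0.0, 0.002, -1.0]]
force: [-1.0, -0.4, 4.7]
finger_gap: 0.0254
grasp_force: 26.0
time_s: 23.0
tcp_pos: [0.4195, 0.2483, 0.1811]
orientation: [[-0.032, 0.999, 0.008], [0.999, 0.032, 0.003], [0.003, 0.008, -1.0]]
force: [0.9, 0.2, 0.6]
finger_gap: 0.0261
grasp_force: 25.5
t 23.0 tcp [0.4195 0.2483 0.1811] yaw 0.032 gap 0.0261 gf 25.5 q [ 0.33 -0.09  2.08  0.    1.14  0.29]
wz 0.01 | tx -5.04 ty 3.41 tz 0.18 | yaw 0.031
wz -0.00 | tx 0.00 ty 0.00 tz 2.70 | yaw 0.031
```

```bash
python3 -m inch '[{"tx":-0.3,"ty":0.2,"tz":0,"wx":0,"wy":0,"wz":0,"hand":255},{"tx":-0.6,"ty":0.4,"tz":0,"wx":0,"wy":0,"wz":0,"hand":255},{"tx":-0.7,"ty":0.45,"tz":0,"wx":0,"wy":0,"wz":0,"hand":255},{"tx":-0.7,"ty":0.45,"tz":0,"wx":0,"wy":0,"wz":0,"hand":255},{"tx":-0.7,"ty":0.45,"tz":0,"wx":0,"wy":0,"wz":0,"hand":255},{"tx":-0.7,"ty":0.5,"tz":0,"wx":0,"wy":0,"wz":0,"hand":255},{"tx":-0.6,"ty":0.45,"tz":0,"wx":0,"wy":0,"wz":0,"hand":255},{"tx":-0.5,"ty":0.35,"tz":0,"wx":0,"wy":0,"wz":0,"hand":255},{"tx":-0.24,"ty":0.16,"tz":0,"wx":0,"wy":0,"wz":0,"hand":255},{"tx":0,"ty":0,"tz":0,"wx":0,"wy":0,"wz":0,"hand":255}]' >/dev/null
python3 -m inch '[{"tx":0,"ty":0,"tz":0,"wx":0,"wy":0,"wz":0,"hand":255},{"tx":0,"ty":0,"tz":0,"wx":0,"wy":0,"wz":0,"hand":255}]'
python3 plan.py  .598 .0015 .039 .031
```

```text
time_s: 24.2
tcp_pos: [0.5946, 0.0023, 0.1761]
orientation: [[-0.033, 0.999, -0.001], [0.999, 0.033, 0.001], [0.001, -0.001, -1.0]]
force: [0.7, -0.3, -0.7]
finger_gap: 0.0258
grasp_force: 25.5
t 24.2 tcp [0.5946 0.0023 0.1761] yaw 0.033 gap 0.0258 gf 25.5 q [-0.17  0.16  1.83  0.    1.15 -0.2 ]
wz 0.02 | tx -0.02 ty 0.07 tz 2.74 | yaw 0.031
```

```bash
python3 -m inch '[{"tx":-0.02,"ty":0.05,"tz":0.4,"wx":0,"wy":0,"wz":0,"hand":255},{"tx":0,"ty":0,"tz":0.5,"wx":0,"wy":0,"wz":0,"hand":255},{"tx":0,"ty":0,"tz":0.5,"wx":0,"wy":0,"wz":0,"hand":255},{"tx":0,"ty":0,"tz":0.5,"wx":0,"wy":0,"wz":0,"hand":255},{"tx":0,"ty":0,"tz":0.4,"wx":0,"wy":0,"wz":0,"hand":255},{"tx":0,"ty":0,"tz":0.3,"wx":0,"wy":0,"wz":0,"hand":255},{"tx":0,"ty":0,"tz":0.12,"wx":0,"wy":0,"wz":0,"hand":255},{"tx":0,"ty":0,"tz":0.03,"wx":0,"wy":0,"wz":0,"hand":255},{"tx":0,"ty":0,"tz":0,"wx":0,"wy":0,"wz":0,"hand":255},{"tx":0,"ty":0,"tz":0,"wx":0,"wy":0,"wz":0,"hand":255}]'
python3 plan.py  .598 .0015 .0387 .031
```

```text
time_s: 25.2
tcp_pos: [0.599, -0.0001, 0.0402]
orientation: [[-0.032, 1.0, 0.002], [1.0, 0.032, -0.0], [-0.0, 0.002, -1.0]]
force: [-1.0, -0.1, -0.3]
finger_gap: 0.0257
grasp_force: 25.7
t 25.2 tcp [ 5.99e-01 -1.00e-04  4.02e-02] yaw 0.032 gap 0.0257 gf 25.7 q [-0.17  0.35  1.88 -0.    0.91 -0.2 ]
wz 0.01 | tx 0.03 ty -0.02 tz 0.03 | yaw 0.031
```

```bash
python3 -m inch '[{"tx":0.02,"ty":-0.02,"tz":0.03,"wx":0,"wy":0,"wz":0,"hand":255},{"tx":0,"ty":0,"tz":0,"wx":0,"wy":0,"wz":0,"hand":255},{"tx":0,"ty":0,"tz":0,"wx":0,"wy":0,"wz":0,"hand":120},{"tx":0,"ty":0,"tz":0,"wx":0,"wy":0,"wz":0,"hand":120},{"tx":0,"ty":0,"tz":0,"wx":0,"wy":0,"wz":0,"hand":120},{"tx":0,"ty":0,"tz":-0.3,"wx":0,"wy":0,"wz":0,"hand":120},{"tx":0,"ty":0,"tz":-0.6,"wx":0,"wy":0,"wz":0,"hand":120},{"tx":0,"ty":0,"tz":-0.7,"wx":0,"wy":0,"wz":0,"hand":120},{"tx":0,"ty":0,"tz":-0.7,"wx":0,"wy":0,"wz":0,"hand":120},{"tx":0,"ty":0,"tz":-0.7,"wx":0,"wy":0,"wz":0,"hand":120}]'
python3 -m inch '[{"tx":0,"ty":0,"tz":-0.7,"wx":0,"wy":0,"wz":0.5,"hand":120},{"tx":0,"ty":0,"tz":-0.5,"wx":0,"wy":0,"wz":1,"hand":120},{"tx":0,"ty":0,"tz":0,"wx":0,"wy":0,"wz":1,"hand":120},{"tx":0,"ty":0,"tz":0,"wx":0,"wy":0,"wz":1,"hand":120},{"tx":0,"ty":0,"tz":0,"wx":0,"wy":0,"wz":1,"hand":120},{"tx":0,"ty":0,"tz":0,"wx":0,"wy":0,"wz":1,"hand":120},{"tx":0,"ty":0,"tz":0,"wx":0,"wy":0,"wz":1,"hand":120},{"tx":0,"ty":0,"tz":0,"wx":0,"wy":0,"wz":1,"hand":120},{"tx":0,"ty":0,"tz":0,"wx":0,"wy":0,"wz":1,"hand":120},{"tx":0,"ty":0,"tz":0,"wx":0,"wy":0,"wz":1,"hand":120}]' >/dev/null
python3 -m inch '[{"tx":0,"ty":0,"tz":0,"wx":0,"wy":0,"wz":1,"hand":120},{"tx":0,"ty":0,"tz":0,"wx":0,"wy":0,"wz":1,"hand":120},{"tx":0,"ty":0,"tz":0,"wx":0,"wy":0,"wz":0.1,"hand":120},{"tx":0,"ty":0,"tz":0,"wx":0,"wy":0,"wz":0,"hand":120},{"tx":0,"ty":0,"tz":0,"wx":0,"wy":0,"wz":0,"hand":120}]'
python3 plan.py  .6055 .2358 .17 -1.184;python3 -c "
from h import *
c=snap('wrist','w6');c2=snap('side','s6')
cv2.imwrite('pics/v6.png',np.hstack([c['pixels'][:,130:530],cv2.resize(c2['pixels'][170:370,200:400],(400,400))]))"
```

```text
time_s: 26.2
tcp_pos: [0.5966, 0.001, 0.1897]
orientation: [[-0.031, 1.0, -0.0], [1.0, 0.031, 0.0], [0.0, -0.0, -1.0]]
force: [1.4, -0.4, 0.8]
finger_gap: 0.0453
grasp_force: 0.0
time_s: 27.7
tcp_pos: [0.597, 0.001, 0.2479]
orientation: [[0.925, 0.379, 0.0], [0.379, -0.925, -0.0], [0.0, 0.0, -1.0]]
force: [-0.6, -0.5, 0.2]
finger_gap: 0.0452
grasp_force: 0.0
t 27.7 tcp [0.597  0.001  0.2479] yaw -1.182 gap 0.0452 gf 0.0 q [-0.17  0.1   1.76 -0.    1.28  1.01]
wz 0.02 | tx 1.93 ty -4.29 tz 1.56 | yaw -1.184
```

View pics/v6.png

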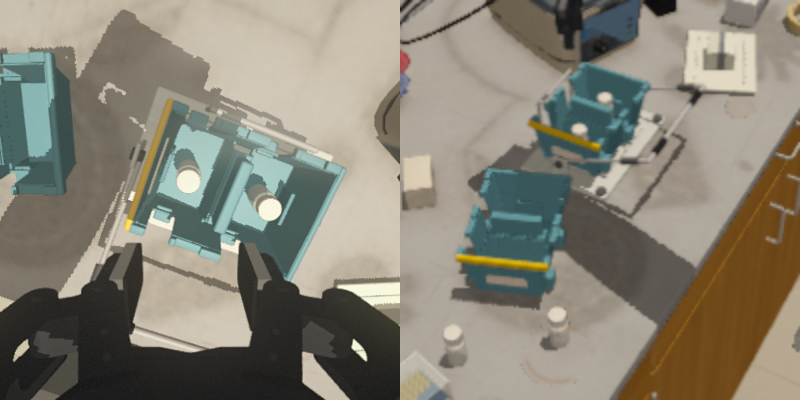

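Both vials stand upright in tote_b. Tote_a has been knocked aside: its yellow rim is now at (457,259)-(547,267) in the right panel, its far corners at (481,170) and (571,178).

```bash
python3 - <<'E'
from fit import *
s=load('s6')
S=lambda L:[(200+(u-400)/2,170+v/2) for u,v in L]
T=np.array([(66,86.5,87),(-66,86.5,87),(66,-87,87),(-66,-87,87)])/1e3
p,r=fit([(s,T,S([(457,258),(547,266),(482,170),(571,177)]))],[.6,.2,.39]);print(p.round(4),r.round(1).tolist())
E
python3 plan.py .5845 .2 .20 -1.184
```

```text
[0.5675 0.221  0.4062] [[-0.9, -0.2], [0.9, -0.0], [1.0, 0.3], [-0.9, 0.0]]
t 27.8 tcp [0.597  0.001  0.2477] yaw -1.182 gap 0.0454 gf 0.0 q [-0.17  0.1   1.76 -0.    1.28  1.01]
wz 0.01 | tx 1.27 ty -3.78 tz 0.95 | yaw -1.184
```

```bash
python3 plan.py .5675 .221 .22 -1.165; python3 -m inch '[{"tx":0.1,"ty":-0.3,"tz":0,"wx":0,"wy":0,"wz":-0.16,"hand":120},{"tx":0.15,"ty":-0.5,"tz":0,"wx":0,"wy":0,"wz":0,"hand":120},{"tx":0.2,"ty":-0.6,"tz":0,"wx":0,"wy":0,"wz":0,"hand":120},{"tx":0.2,"ty":-0.6,"tz":0,"wx":0,"wy":0,"wz":0,"hand":120},{"tx":0.2,"ty":-0.6,"tz":0,"wx":0,"wy":0,"wz":0,"hand":120},{"tx":0.15,"ty":-0.6,"tz":0,"wx":0,"wy":0,"wz":0,"hand":120},{"tx":0.15,"ty":-0.6,"tz":0.2,"wx":0,"wy":0,"wz":0,"hand":120},{"tx":0.05,"ty":-0.3,"tz":0.35,"wx":0,"wy":0,"wz":0,"hand":120},{"tx":0,"ty":0,"tz":0,"wx":0,"wy":0,"wz":0,"hand":120},{"tx":0,"ty":0,"tz":0,"wx":0,"wy":0,"wz":0,"hand":120}]'
python3 - <<'E'
from fit import *
c=snap('wrist','w7');h=cv2.cvtColor(c['pixels'],cv2.COLOR_BGR2HSV)
m=cv2.inRange(h,(18,150,80),(32,255,255));n,l,st,ce=cv2.connectedComponentsWithStats(m)
for i in range(1,n):
    if st[i,4]>150: print(st[i],cv2.boxPoints(cv2.minAreaRect(np.argwhere(l==i)[:,::-1].astype(np.float32))).round(0).tolist())
m=cv2.inRange(h,(80,70,30),(100,255,255));n,l,st,ce=cv2.connectedComponentsWithStats(m)
for i in range(1,n):
    if st[i,4]>1500: print('teal',st[i])
T=np.array([(66,86.5,87),(-66,86.5,87),(66,-87,87),(-66,-87,87),(38,0,84),(-38,0,84)])/1e3
a=.406;R=np.array([[np.cos(a),-np.sin(a),0],[np.sin(a),np.cos(a),0],[0,0,1]])
print(proj(c,T@R.T+[.5675,.221,0]).round(0).tolist())
E
python3 plan.py .5675 .221 .22 -1.165
```

```text
t 27.8 tcp [0.597  0.001  0.2477] yaw -1.182 gap 0.0454 gf 0.0 q [-0.17  0.1   1.76 -0.    1.28  1.01]
wz -0.17 | tx 1.19 ty -4.28 tz 0.55 | yaw -1.165
time_s: 28.8
tcp_pos: [0.5714, 0.2135, 0.2198]
orientation: [[0.919, 0.395, -0.001], [0.395, -0.919, -0.001], [-0.001, 0.0, -1.0]]
force: [0.2, 0.3, 1.0]
finger_gap: 0.0452
grasp_force: 0.0
[ 33   0  29  14 175] [[33.0, 9.0], [55.0, -6.0], [62.0, 4.0], [39.0, 18.0]]
[207 115  15 143 781] [[205.0, 115.0], [212.0, 115.0], [222.0, 257.0], [215.0, 257.0]]
[ 465  173   75  117 1439] [[464.0, 286.0], [531.0, 169.0], [541.0, 175.0], [474.0, 292.0]]
[[206.0, 114.0], [219.0, 259.0], [416.0, 114.0], [404.0, 260.0], [311.0, 147.0], [311.0, 231.0]]
t 28.9 tcp [0.5721 0.213  0.2206] yaw -1.166 gap 0.0454 gf 0.0 q [ 0.19  0.15  1.75 -0.    1.23  1.36]
wz -0.01 | tx -0.02 ty -0.18 tz 0.01 | yaw -1.165
```

View pics/w7.png

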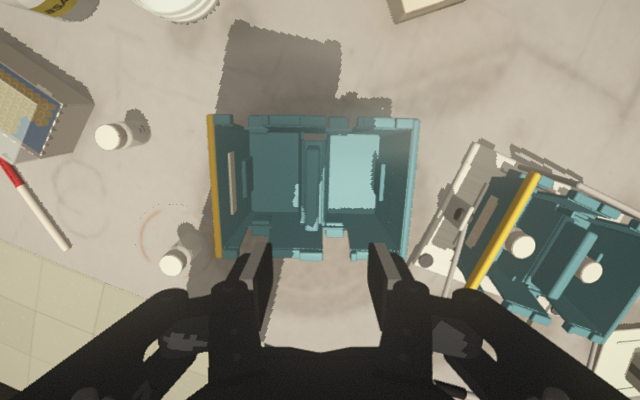

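Tote_a's outline, (208,115)-(218,257) yellow and (418,117)/(405,260) far, agrees with the fit to about 1 mm. I'll descend on it, and use the same image to check tote_b's pose.

```bash
python3 - <<'E'
from fit import *
c=load('w7')
print('tote_b yellow',at(c,[(469,289),(536,172)],.095).round(4).tolist(), 'expected mid',(.5998-.0865*np.sin(.0315),-.0425+.0865))
E
python3 -m inch '[{"tx":-0.02,"ty":-0.18,"tz":0,"wx":0,"wy":0,"wz":0,"hand":120},{"tx":0,"ty":0,"tz":0.4,"wx":0,"wy":0,"wz":0,"hand":120},{"tx":0,"ty":0,"tz":0.5,"wx":0,"wy":0,"wz":0,"hand":120},{"tx":0,"ty":0,"tz":0.5,"wx":0,"wy":0,"wz":0,"hand":120},{"tx":0,"ty":0,"tz":0.5,"wx":0,"wy":0,"wz":0,"hand":120},{"tx":0,"ty":0,"tz":0.5,"wx":0,"wy":0,"wz":0,"hand":120},{"tx":0,"ty":0,"tz":0.5,"wx":0,"wy":0,"wz":0,"hand":120},{"tx":0,"ty":0,"tz":0.3,"wx":0,"wy":0,"wz":0,"hand":120},{"tx":0,"ty":0,"tz":0.12,"wx":0,"wy":0,"wz":0,"hand":120},{"tx":0,"ty":0,"tz":0,"wx":0,"wy":0,"wz":0,"hand":120}]'
python3 -m inch '[{"tx":0,"ty":0,"tz":0,"wx":0,"wy":0,"wz":0,"hand":120},{"tx":0,"ty":0,"tz":0,"wx":0,"wy":0,"wz":0,"hand":120}]'
python3 plan.py .5675 .221 .054 -1.165
```

```text
tote_b yellow [[0.5408, 0.0465, 0.095], [0.6624, 0.0501, 0.095]] expected mid (np.float64(0.5970757005831762), 0.04399999999999999)
time_s: 29.85
tcp_pos: [0.5675, 0.2207, 0.0539]
orientation: [[0.92, 0.393, -0.001], [0.393, -0.92, -0.0], [-0.001, -0.0, -1.0]]
force: [0.0, 0.4, 0.3]
finger_gap: 0.0455
grasp_force: 0.0
time_s: 30.05
tcp_pos: [0.5687, 0.2212, 0.0558]
orientation: [[0.919, 0.393, 0.003], [0.393, -0.919, 0.001], [0.003, 0.001, -1.0]]
force: [0.9, 0.6, 0.5]
finger_gap: 0.0452
grasp_force: 0.0
t 30.1 tcp [0.5687 0.2212 0.0558] yaw -1.167 gap 0.0452 gf 0.0 q [0.2  0.34 1.85 0.   0.94 1.37]
wz -0.02 | tx -0.02 ty -0.01 tz 0.04 | yaw -1.165
```

```bash
python3 -m inch '[{"tx":-0.02,"ty":-0.01,"tz":0.03,"wx":0,"wy":0,"wz":0,"hand":200},{"tx":0,"ty":0,"tz":0,"wx":0,"wy":0,"wz":0,"hand":255},{"tx":0,"ty":0,"tz":0,"wx":0,"wy":0,"wz":0,"hand":255},{"tx":0,"ty":0,"tz":0,"wx":0,"wy":0,"wz":0,"hand":255},{"tx":0,"ty":0,"tz":0,"wx":0,"wy":0,"wz":0,"hand":255},{"tx":0,"ty":0,"tz":0,"wx":0,"wy":0,"wz":0,"hand":255}]' 60
python3 - <<'E'
from fit import *
s=load('s6');w=load('w6')
S=lambda L:[(200+(u-400)/2,170+v/2) for u,v in L]
T=np.array([(66,86.5,95),(-66,86.5,95),(66,-87,95),(-66,-87,95)])/1e3
for c in(s,w):
    h=cv2.cvtColor(c['pixels'],cv2.COLOR_BGR2HSV)
    m=cv2.inRange(h,(18,140,80),(32,255,255));n,l,st,ce=cv2.connectedComponentsWithStats(m)
    for i in range(1,n):
        if st[i,4]>60: b=cv2.boxPoints(cv2.minAreaRect(np.argwhere(l==i)[:,::-1].astype(np.float32)));print(st[i],b.round(1).tolist())
U=[(s,T,S([(529,122),(600,148),(582,64),(648,85)])),(w,T,[(303,100),(259,230),(475,168),(420,281)])]
for o in([U[0]],[U[1]],U):
    p,r=fit(o,[.6,-.04,.03]);print(p.round(4),r.round(1).tolist())
E
```

```text
time_s: 30.65
tcp_pos: [0.5667, 0.2211, 0.0532]
orientation: [[0.919, 0.393, 0.001], [0.393, -0.919, 0.0], [0.001, 0.0, -1.0]]
force: [-1.0, 0.2, 3.8]
finger_gap: 0.0122
grasp_force: 60.2
[ 64   0  19  10 159] [[64.0, 0.0], [82.0, 0.0], [82.0, 9.0], [64.0, 9.0]]
[113   0  27  11 229] [[113.0, 10.0], [113.0, 0.0], [139.0, 0.0], [139.0, 10.0]]
[240   0  78  35 432] [[237.3000030517578, 25.899999618530273], [313.0, -8.699999809265137], [317.1000061035156, 0.20000000298023224], [241.39999389648438, 34.79999923706055]]
[  0   6  17  19 227] [[-0.0, 6.0], [16.0, 6.0], [16.0, 24.0], [0.0, 24.0]]
[175   8  17  15 214] [[175.0, 8.0], [191.0, 8.0], [191.0, 22.0], [175.0, 22.0]]
[ 80  21  22  19 310] [[79.19999694824219, 23.899999618530273], [97.4000015258789, 19.399999618530273], [101.5999984741211, 36.599998474121094], [83.5, 41.099998474121094]]
[142  34  10  21 120] [[140.5, 35.5], [148.1999969482422, 34.0], [151.89999389648438, 52.599998474121094], [144.1999969482422, 54.20000076293945]]
[  12   37  210  111 2435] [[6.800000190734863, 129.6999969482422], [212.39999389648438, 25.79999923706
[... 920 characters left out ...]
25], [166.5, 325.5], [161.6999969482422, 339.8999938964844]]
[  2  61  29 133 586] [[0.4000000059604645, 61.70000076293945], [6.199999809265137, 60.599998474121094], [31.299999237060547, 192.8000030517578], [25.399999618530273, 193.89999389648438]]
[254  99  49 131 739] [[253.0, 228.3000030517578], [297.20001220703125, 98.0], [302.70001220703125, 99.9000015258789], [258.6000061035156, 230.1999969482422]]
[ 0.5988 -0.0397  0.0416] [[-0.5, 0.3], [0.0, -0.1], [-0.3, -0.2], [0.8, -0.0]]
[ 0.6004 -0.0445  0.0412] [[-0.0, -0.8], [-0.5, 1.9], [3.4, -1.2], [-0.6, 4.2]]
[ 0.6005 -0.0442  0.041 ] [[-0.1, -0.7], [0.3, -1.1], [0.0, -1.1], [1.0, -0.9], [-0.3, -1.1], [-0.8, 1.7], [3.1, -1.4], [-0.8, 4.0]]
```

```bash
python3 -m inch '[{"tx":0,"ty":0,"tz":-0.2,"wx":0,"wy":0,"wz":0,"hand":255},{"tx":0,"ty":0,"tz":-0.4,"wx":0,"wy":0,"wz":0,"hand":255},{"tx":0,"ty":0,"tz":-0.5,"wx":0,"wy":0,"wz":0,"hand":255},{"tx":0,"ty":0,"tz":-0.6,"wx":0,"wy":0,"wz":0,"hand":255},{"tx":0,"ty":0,"tz":-0.6,"wx":0,"wy":0,"wz":0,"hand":255},{"tx":0,"ty":0,"tz":-0.6,"wx":0,"wy":0,"wz":0,"hand":255},{"tx":0,"ty":0,"tz":-0.6,"wx":0,"wy":0,"wz":0,"hand":255},{"tx":0,"ty":0,"tz":-0.6,"wx":0,"wy":0,"wz":0,"hand":255},{"tx":0,"ty":0,"tz":-0.4,"wx":0,"wy":0,"wz":-0.4,"hand":255},{"tx":0,"ty":0,"tz":0,"wx":0,"wy":0,"wz":-0.8,"hand":255}]'
python3 -m inch '[{"tx":0,"ty":0,"tz":0,"wx":0,"wy":0,"wz":-1,"hand":255},{"tx":0,"ty":0,"tz":0,"wx":0,"wy":0,"wz":-1,"hand":255},{"tx":0,"ty":0,"tz":0,"wx":0,"wy":0,"wz":-1,"hand":255},{"tx":0,"ty":0,"tz":0,"wx":0,"wy":0,"wz":-1,"hand":255},{"tx":0,"ty":0,"tz":0,"wx":0,"wy":0,"wz":-1,"hand":255},{"tx":0,"ty":0,"tz":0,"wx":0,"wy":0,"wz":-1,"hand":255},{"tx":0,"ty":0,"tz":0,"wx":0,"wy":0,"wz":-1,"hand":255},{"tx":0,"ty":0,"tz":0,"wx":0,"wy":0,"wz":-1,"hand":255},{"tx":0,"ty":0,"tz":0,"wx":0,"wy":0,"wz":-1,"hand":255},{"tx":0,"ty":0,"tz":0,"wx":0,"wy":0,"wz":-1,"hand":255}]' >/dev/null
python3 -m inch '[{"tx":0,"ty":0,"tz":0,"wx":0,"wy":0,"wz":-1,"hand":255},{"tx":0,"ty":0,"tz":0,"wx":0,"wy":0,"wz":-1,"hand":255},{"tx":0,"ty":0,"tz":0,"wx":0,"wy":0,"wz":-1,"hand":255},{"tx":0,"ty":0,"tz":0,"wx":0,"wy":0,"wz":-1,"hand":255},{"tx":0,"ty":0,"tz":0,"wx":0,"wy":0,"wz":-1,"hand":255},{"tx":0,"ty":0,"tz":0,"wx":0,"wy":0,"wz":-1,"hand":255},{"tx":0,"ty":0,"tz":0,"wx":0,"wy":0,"wz":-1,"hand":255},{"tx":0,"ty":0,"tz":0,"wx":0,"wy":0,"wz":-1,"hand":255},{"tx":0,"ty":0,"tz":0,"wx":0,"wy":0,"wz":-1,"hand":255},{"tx":0,"ty":0,"tz":0,"wx":0,"wy":0,"wz":-1,"hand":255}]' >/dev/null
python3 -m inch '[{"tx":0,"ty":0,"tz":0,"wx":0,"wy":0,"wz":-1,"hand":255},{"tx":0,"ty":0,"tz":0,"wx":0,"wy":0,"wz":-1,"hand":255},{"tx":0,"ty":0,"tz":0,"wx":0,"wy":0,"wz":-1,"hand":255},{"tx":0,"ty":0,"tz":0,"wx":0,"wy":0,"wz":-1,"hand":255},{"tx":0,"ty":0,"tz":0,"wx":0,"wy":0,"wz":-0.8,"hand":255},{"tx":0,"ty":0,"tz":0,"wx":0,"wy":0,"wz":-0.4,"hand":255},{"tx":0,"ty":0,"tz":0,"wx":0,"wy":0,"wz":0,"hand":255},{"tx":0,"ty":0,"tz":0,"wx":0,"wy":0,"wz":0,"hand":255}]'
python3 plan.py .5995 -.0424 .25 1.605
```

```text
time_s: 31.65
tcp_pos: [0.5676, 0.2213, 0.282]
orientation: [[0.861, 0.508, 0.007], [0.508, -0.861, 0.001], [0.006, 0.002, -1.0]]
force: [0.9, 0.1, -1.2]
finger_gap: 0.0122
grasp_force: 59.6
time_s: 34.45
tcp_pos: [0.5659, 0.2209, 0.277]
orientation: [[-1.0, -0.026, -0.001], [-0.026, 1.0, -0.0], [0.001, -0.0, -1.0]]
force: [-0.7, -0.6, -2.7]
finger_gap: 0.0123
grasp_force: 59.5
t 34.5 tcp [0.5659 0.2209 0.277 ] yaw 1.597 gap 0.0123 gf 59.5 q [ 0.21  0.11  1.7   0.    1.34 -1.39]
wz -0.07 | tx -0.49 ty -5.29 tz 0.54 | yaw 1.605
```

```bash
python3 -m inch '[{"tx":-0.05,"ty":-0.3,"tz":0,"wx":0,"wy":0,"wz":-0.08,"hand":255},{"tx":-0.05,"ty":-0.5,"tz":0,"wx":0,"wy":0,"wz":0,"hand":255},{"tx":-0.05,"ty":-0.6,"tz":0,"wx":0,"wy":0,"wz":0,"hand":255},{"tx":-0.05,"ty":-0.6,"tz":0,"wx":0,"wy":0,"wz":0,"hand":255},{"tx":-0.05,"ty":-0.6,"tz":0,"wx":0,"wy":0,"wz":0,"hand":255},{"tx":-0.05,"ty":-0.6,"tz":0,"wx":0,"wy":0,"wz":0,"hand":255},{"tx":-0.05,"ty":-0.6,"tz":0,"wx":0,"wy":0,"wz":0,"hand":255},{"tx":-0.05,"ty":-0.6,"tz":0,"wx":0,"wy":0,"wz":0,"hand":255},{"tx":-0.05,"ty":-0.5,"tz":0,"wx":0,"wy":0,"wz":0,"hand":255},{"tx":-0.04,"ty":-0.3,"tz":0,"wx":0,"wy":0,"wz":0,"hand":255}]' >/dev/null
python3 -m inch '[{"tx":0,"ty":-0.09,"tz":0,"wx":0,"wy":0,"wz":0,"hand":255},{"tx":0,"ty":0,"tz":0,"wx":0,"wy":0,"wz":0,"hand":255},{"tx":0,"ty":0,"tz":0.4,"wx":0,"wy":0,"wz":0,"hand":255},{"tx":0,"ty":0,"tz":0.4,"wx":0,"wy":0,"wz":0,"hand":255},{"tx":0,"ty":0,"tz":0.4,"wx":0,"wy":0,"wz":0,"hand":255},{"tx":0,"ty":0,"tz":0.4,"wx":0,"wy":0,"wz":0,"hand":255},{"tx":0,"ty":0,"tz":0.4,"wx":0,"wy":0,"wz":0,"hand":255},{"tx":0,"ty":0,"tz":0.2,"wx":0,"wy":0,"wz":0,"hand":255},{"tx":0,"ty":0,"tz":0,"wx":0,"wy":0,"wz":0,"hand":255},{"tx":0,"ty":0,"tz":0,"wx":0,"wy":0,"wz":0,"hand":255}]'
python3 plan.py .5995 -.0424 .137 1.605; python3 -c "
from h import *
snap('side','s8');snap('wrist','w8')"
```

```text
time_s: 36.45
tcp_pos: [0.6006, -0.042, 0.1684]
orientation: [[-0.999, -0.036, 0.001], [-0.036, 0.999, -0.0], [-0.001, -0.0, -1.0]]
force: [-0.6, -1.6, -0.9]
finger_gap: 0.0122
grasp_force: 59.5
t 36.5 tcp [ 0.6006 -0.042   0.1684] yaw 1.607 gap 0.0122 gf 59.5 q [-0.24  0.19  1.82  0.    1.14 -1.85]
wz 0.02 | tx 0.02 ty -0.01 tz 0.63 | yaw 1.605
```

```bash
python3 -m inch '[{"tx":0.01,"ty":0,"tz":0.15,"wx":0,"wy":0,"wz":0,"hand":255},{"tx":0,"ty":0,"tz":0.15,"wx":0,"wy":0,"wz":0,"hand":255},{"tx":0,"ty":0,"tz":0.1,"wx":0,"wy":0,"wz":0,"hand":255},{"tx":0,"ty":0,"tz":0,"wx":0,"wy":0,"wz":0,"hand":255}]'
python3 -m inch '[{"tx":0,"ty":0,"tz":0.08,"wx":0,"wy":0,"wz":0,"hand":255},{"tx":0,"ty":0,"tz":0.08,"wx":0,"wy":0,"wz":0,"hand":255},{"tx":0,"ty":0,"tz":0,"wx":0,"wy":0,"wz":0,"hand":255}]'
python3 -m inch '[{"tx":0,"ty":0,"tz":0.06,"wx":0,"wy":0,"wz":0,"hand":255},{"tx":0,"ty":0,"tz":0,"wx":0,"wy":0,"wz":0,"hand":255}]'
python3 -m inch '[{"tx":0,"ty":0,"tz":0.04,"wx":0,"wy":0,"wz":0,"hand":255},{"tx":0,"ty":0,"tz":0,"wx":0,"wy":0,"wz":0,"hand":255}]'
```

```text
time_s: 36.95
tcp_pos: [0.5987, -0.0424, 0.146]
orientation: [[-0.999, -0.035, -0.003], [-0.035, 0.999, 0.001], [0.003, 0.001, -1.0]]
force: [-0.6, -0.5, -1.1]
finger_gap: 0.0124
grasp_force: 59.5
time_s: 37.25
tcp_pos: [0.5992, -0.0424, 0.1388]
orientation: [[-0.999, -0.036, -0.001], [-0.036, 0.999, 0.0], [0.001, 0.0, -1.0]]
force: [0.8, -0.5, -1.6]
finger_gap: 0.0123
grasp_force: 59.5
time_s: 37.45
tcp_pos: [0.5994, -0.0425, 0.1362]
orientation: [[-0.999, -0.036, -0.001], [-0.036, 0.999, 0.0], [0.001, 0.0, -1.0]]
force: [-0.0, 0.2, -2.8]
finger_gap: 0.0122
grasp_force: 59.5
time_s: 37.65
tcp_pos: [0.6, -0.0426, 0.1352]
orientation: [[-0.999, -0.036, 0.001], [-0.036, 0.999, -0.0], [-0.001, -0.0, -1.0]]
force: [0.1, 0.2, 0.3]
finger_gap: 0.0121
grasp_force: 59.7
```

```bash
python3 -m inch '[{"tx":0,"ty":0,"tz":0.05,"wx":0,"wy":0,"wz":0,"hand":255},{"tx":0,"ty":0,"tz":0,"wx":0,"wy":0,"wz":0,"hand":255},{"tx":0,"ty":0,"tz":0,"wx":0,"wy":0,"wz":0,"hand":255}]'
python3 -m inch '[{"tx":0,"ty":0,"tz":-0.05,"wx":0,"wy":0,"wz":0,"hand":255},{"tx":0,"ty":0,"tz":0,"wx":0,"wy":0,"wz":0,"hand":120},{"tx":0,"ty":0,"tz":0,"wx":0,"wy":0,"wz":0,"hand":120},{"tx":0,"ty":0,"tz":0,"wx":0,"wy":0,"wz":0,"hand":120},{"tx":0,"ty":0,"tz":-0.3,"wx":0,"wy":0,"wz":0,"hand":120},{"tx":0,"ty":0,"tz":-0.6,"wx":0,"wy":0,"wz":0,"hand":120},{"tx":0,"ty":0,"tz":-0.6,"wx":0,"wy":0,"wz":0,"hand":80},{"tx":0,"ty":0,"tz":-0.6,"wx":0,"wy":0,"wz":0,"hand":80},{"tx":0,"ty":0,"tz":-0.4,"wx":0,"wy":0,"wz":0.5,"hand":80},{"tx":0,"ty":0,"tz":0,"wx":0,"wy":0,"wz":1,"hand":80}]'
python3 - <<'E'
from fit import *
c=snap('side','s9');h=cv2.cvtColor(c['pixels'],cv2.COLOR_BGR2HSV)
m=cv2.inRange(h,(18,140,80),(32,255,255));n,l,st,ce=cv2.connectedComponentsWithStats(m)
for i in range(1,n):
    if 60<st[i,4] and st[i,1]>150: b=cv2.boxPoints(cv2.minAreaRect(np.argwhere(l==i)[:,::-1].astype(np.float32)));print(st[i],b.round(0).tolist())
a=.034+np.pi;R=np.array([[np.cos(a),-np.sin(a),0],[np.sin(a),np.cos(a),0],[0,0,1]])
print(proj(c,np.array([(.066,.0865,.169),(-.066,.0865,.169)])@R.T+[.5997,-.0425,0]).round(0))
E
```

```text
time_s: 37.95
tcp_pos: [0.6001, -0.0426, 0.1352]
orientation: [[-0.999, -0.036, 0.0], [-0.036, 0.999, -0.0], [-0.0, -0.0, -1.0]]
force: [-4.7, 2.1, 9.5]
finger_gap: 0.0118
grasp_force: 61.2
time_s: 38.95
tcp_pos: [0.6018, -0.043, 0.2658]
orientation: [[-0.992, 0.124, 0.009], [0.124, 0.992, -0.002], [-0.009, -0.001, -1.0]]
force: [0.6, -0.3, -0.4]
finger_gap: 0.0589
grasp_force: 0.0
[265 230  35  16 129] [[264.0, 233.0], [265.0, 230.0], [300.0, 242.0], [299.0, 245.0]]
[149 323  17  20 195] [[146.0, 335.0], [155.0, 320.0], [167.0, 327.0], [158.0, 343.0]]
[[325. 195.]
 [290. 184.]]
```

```bash
python3 -m inch '[{"tx":0,"ty":0,"tz":0,"wx":0,"wy":0,"wz":1,"hand":80},{"tx":0,"ty":0,"tz":0,"wx":0,"wy":0,"wz":1,"hand":80},{"tx":0,"ty":0,"tz":0,"wx":0,"wy":0,"wz":1,"hand":80},{"tx":0,"ty":0,"tz":0,"wx":0,"wy":0,"wz":1,"hand":80},{"tx":0,"ty":0,"tz":0,"wx":0,"wy":0,"wz":1,"hand":80},{"tx":0,"ty":0,"tz":0,"wx":0,"wy":0,"wz":1,"hand":80},{"tx":0,"ty":0,"tz":0,"wx":0,"wy":0,"wz":1,"hand":80},{"tx":0,"ty":0,"tz":0,"wx":0,"wy":0,"wz":1,"hand":80},{"tx":0,"ty":0,"tz":0,"wx":0,"wy":0,"wz":1,"hand":80},{"tx":0,"ty":0,"tz":0,"wx":0,"wy":0,"wz":1,"hand":80}]' >/dev/null
python3 -m inch '[{"tx":0,"ty":0,"tz":0,"wx":0,"wy":0,"wz":1,"hand":80},{"tx":0,"ty":0,"tz":0,"wx":0,"wy":0,"wz":1,"hand":80},{"tx":0,"ty":0,"tz":0,"wx":0,"wy":0,"wz":1,"hand":80},{"tx":0,"ty":0,"tz":0,"wx":0,"wy":0,"wz":0.5,"hand":80},{"tx":0,"ty":0,"tz":0,"wx":0,"wy":0,"wz":0,"hand":80},{"tx":0,"ty":0,"tz":0,"wx":0,"wy":0,"wz":0,"hand":80}]'
python3 -c "
from h import *
print(at(load('w7'),[(109,138),(173,262)],.062).round(4).tolist())"
python3 plan.py .4285 .319 .15 .031
```

```text
time_s: 40.6
tcp_pos: [0.5995, -0.0425, 0.2597]
orientation: [[-0.038, 0.999, -0.0], [0.999, 0.038, 0.0], [0.0, -0.0, -1.0]]
force: [-0.7, -0.3, 0.4]
finger_gap: 0.0588
grasp_force: 0.0
[[0.5338, 0.4141, 0.062], [0.4351, 0.321, 0.062]]
t 40.6 tcp [ 0.5995 -0.0425  0.2597] yaw 0.038 gap 0.0588 gf 0.0 q [-0.24  0.1   1.74  0.    1.3  -0.28]
wz 0.06 | tx 7.33 ty -3.20 tz 2.19 | yaw 0.031
```

```bash
python3 -m inch '[{"tx":0.4,"ty":-0.2,"tz":0,"wx":0,"wy":0,"wz":0.06,"hand":80},{"tx":0.7,"ty":-0.3,"tz":0,"wx":0,"wy":0,"wz":0,"hand":80},{"tx":0.8,"ty":-0.3,"tz":0,"wx":0,"wy":0,"wz":0,"hand":80},{"tx":0.8,"ty":-0.3,"tz":0,"wx":0,"wy":0,"wz":0,"hand":80},{"tx":0.8,"ty":-0.3,"tz":0.1,"wx":0,"wy":0,"wz":0,"hand":80},{"tx":0.8,"ty":-0.4,"tz":0.2,"wx":0,"wy":0,"wz":0,"hand":80},{"tx":0.8,"ty":-0.4,"tz":0.4,"wx":0,"wy":0,"wz":0,"hand":80},{"tx":0.8,"ty":-0.4,"tz":0.5,"wx":0,"wy":0,"wz":0,"hand":80},{"tx":0.8,"ty":-0.35,"tz":0.5,"wx":0,"wy":0,"wz":0,"hand":80},{"tx":0.5,"ty":-0.2,"tz":0.4,"wx":0,"wy":0,"wz":0,"hand":80}]' >/dev/null
python3 -m inch '[{"tx":0.15,"ty":0,"tz":0.1,"wx":0,"wy":0,"wz":0,"hand":80},{"tx":0,"ty":0,"tz":0,"wx":0,"wy":0,"wz":0,"hand":80},{"tx":0,"ty":0,"tz":0,"wx":0,"wy":0,"wz":0,"hand":80}]'
python3 plan.py .431 .3195 .024 .031
```

```text
time_s: 41.9
tcp_pos: [0.4331, 0.3186, 0.1515]
orientation: [[-0.029, 1.0, 0.002], [1.0, 0.029, 0.0], [0.0, 0.002, -1.0]]
force: [-0.0, -0.4, 0.1]
finger_gap: 0.0583
grasp_force: 0.0
t 41.9 tcp [0.4331 0.3186 0.1515] yaw 0.029 gap 0.0583 gf 0.0 q [ 0.45  0.07  1.98 -0.    1.09  0.42]
wz -0.02 | tx 0.02 ty -0.04 tz 2.55 | yaw 0.031
```

```bash
python3 -m inch '[{"tx":0.02,"ty":-0.04,"tz":0.3,"wx":0,"wy":0,"wz":0,"hand":80},{"tx":0,"ty":0,"tz":0.5,"wx":0,"wy":0,"wz":0,"hand":80},{"tx":0,"ty":0,"tz":0.5,"wx":0,"wy":0,"wz":0,"hand":80},{"tx":0,"ty":0,"tz":0.5,"wx":0,"wy":0,"wz":0,"hand":80},{"tx":0,"ty":0,"tz":0.45,"wx":0,"wy":0,"wz":0,"hand":80},{"tx":0,"ty":0,"tz":0.25,"wx":0,"wy":0,"wz":0,"hand":80},{"tx":0,"ty":0,"tz":0,"wx":0,"wy":0,"wz":0,"hand":80},{"tx":0,"ty":0,"tz":0,"wx":0,"wy":0,"wz":0,"hand":80}]'
python3 -m inch '[{"tx":0,"ty":0,"tz":0,"wx":0,"wy":0,"wz":0,"hand":200},{"tx":0,"ty":0,"tz":0,"wx":0,"wy":0,"wz":0,"hand":255},{"tx":0,"ty":0,"tz":0,"wx":0,"wy":0,"wz":0,"hand":255},{"tx":0,"ty":0,"tz":0,"wx":0,"wy":0,"wz":0,"hand":255},{"tx":0,"ty":0,"tz":0,"wx":0,"wy":0,"wz":0,"hand":255}]' 25
python3 -m inch '[{"tx":0,"ty":0,"tz":-0.2,"wx":0,"wy":0,"wz":0,"hand":255},{"tx":0,"ty":0,"tz":-0.5,"wx":0,"wy":0,"wz":0,"hand":255},{"tx":0,"ty":0,"tz":-0.6,"wx":0,"wy":0,"wz":0,"hand":255},{"tx":0,"ty":0,"tz":-0.6,"wx":0,"wy":0,"wz":0,"hand":255},{"tx":0,"ty":0,"tz":-0.6,"wx":0,"wy":0,"wz":0,"hand":255},{"tx":0,"ty":0,"tz":-0.6,"wx":0,"wy":0,"wz":0,"hand":255},{"tx":0,"ty":0,"tz":-0.6,"wx":0,"wy":0,"wz":0,"hand":255},{"tx":0,"ty":0,"tz":-0.6,"wx":0,"wy":0,"wz":0,"hand":255},{"tx":0,"ty":0,"tz":-0.4,"wx":0,"wy":0,"wz":0,"hand":255},{"tx":0,"ty":0,"tz":0,"wx":0,"wy":0,"wz":0,"hand":255}]'
python3 plan.py  .598 .0015 .25 .031
```

```text
time_s: 42.7
tcp_pos: [0.4306, 0.3197, 0.0259]
orientation: [[-0.029, 1.0, 0.001], [1.0, 0.029, 0.0], [0.0, 0.001, -1.0]]
force: [-0.1, 0.0, -0.4]
finger_gap: 0.0587
grasp_force: 0.0
time_s: 43.2
tcp_pos: [0.4308, 0.3204, 0.0267]
orientation: [[-0.03, 1.0, 0.002], [1.0, 0.03, 0.001], [0.001, 0.002, -1.0]]
force: [-1.0, -0.8, 6.5]
finger_gap: 0.0259
grasp_force: 25.1
time_s: 44.2
tcp_pos: [0.4312, 0.3207, 0.2644]
orientation: [[-0.03, 1.0, 0.007], [1.0, 0.029, 0.003], [0.003, 0.007, -1.0]]
force: [-0.4, -0.1, -0.9]
finger_gap: 0.0259
grasp_force: 24.7
t 44.2 tcp [0.4312 0.3207 0.2644] yaw 0.029 gap 0.0259 gf 24.7 q [ 0.45 -0.05  1.88  0.    1.3   0.42]
wz -0.01 | tx -6.48 ty 3.14 tz 0.29 | yaw 0.031
```

```bash
python3 -m inch '[{"tx":-0.4,"ty":0.2,"tz":0,"wx":0,"wy":0,"wz":0,"hand":255},{"tx":-0.6,"ty":0.3,"tz":0,"wx":0,"wy":0,"wz":0,"hand":255},{"tx":-0.7,"ty":0.35,"tz":0,"wx":0,"wy":0,"wz":0,"hand":255},{"tx":-0.8,"ty":0.35,"tz":0,"wx":0,"wy":0,"wz":0,"hand":255},{"tx":-0.8,"ty":0.35,"tz":0,"wx":0,"wy":0,"wz":0,"hand":255},{"tx":-0.8,"ty":0.4,"tz":0,"wx":0,"wy":0,"wz":0,"hand":255},{"tx":-0.8,"ty":0.4,"tz":0,"wx":0,"wy":0,"wz":0,"hand":255},{"tx":-0.8,"ty":0.4,"tz":0,"wx":0,"wy":0,"wz":0,"hand":255},{"tx":-0.5,"ty":0.25,"tz":0,"wx":0,"wy":0,"wz":0,"hand":255},{"tx":-0.28,"ty":0.14,"tz":0,"wx":0,"wy":0,"wz":0,"hand":255}]' >/dev/null
python3 -m inch '[{"tx":0,"ty":0,"tz":0,"wx":0,"wy":0,"wz":0,"hand":255},{"tx":0,"ty":0,"tz":0,"wx":0,"wy":0,"wz":0,"hand":255},{"tx":0,"ty":0,"tz":0,"wx":0,"wy":0,"wz":0,"hand":255}]'
python3 plan.py  .598 .0015 .114 .031
```

```text
time_s: 45.5
tcp_pos: [0.5956, 0.0022, 0.26]
orientation: [[-0.031, 1.0, -0.001], [1.0, 0.031, 0.001], [0.001, -0.001, -1.0]]
force: [0.0, 0.5, -0.2]
finger_gap: 0.0262
grasp_force: 24.7
t 45.5 tcp [0.5956 0.0022 0.26  ] yaw 0.031 gap 0.0262 gf 24.7 q [-0.17  0.09  1.75  0.    1.3  -0.2 ]
wz 0.00 | tx -0.01 ty 0.05 tz 2.92 | yaw 0.031
```

```bash
python3 -m inch '[{"tx":-0.01,"ty":0.04,"tz":0.4,"wx":0,"wy":0,"wz":0,"hand":255},{"tx":0,"ty":0,"tz":0.5,"wx":0,"wy":0,"wz":0,"hand":255},{"tx":0,"ty":0,"tz":0.5,"wx":0,"wy":0,"wz":0,"hand":255},{"tx":0,"ty":0,"tz":0.5,"wx":0,"wy":0,"wz":0,"hand":255},{"tx":0,"ty":0,"tz":0.5,"wx":0,"wy":0,"wz":0,"hand":255},{"tx":0,"ty":0,"tz":0.35,"wx":0,"wy":0,"wz":0,"hand":255},{"tx":0,"ty":0,"tz":0.17,"wx":0,"wy":0,"wz":0,"hand":255},{"tx":0,"ty":0,"tz":0,"wx":0,"wy":0,"wz":0,"hand":255},{"tx":0,"ty":0,"tz":0,"wx":0,"wy":0,"wz":0,"hand":255}]'
python3 -m inch '[{"tx":0,"ty":0,"tz":0.03,"wx":0,"wy":0,"wz":0,"hand":255},{"tx":0,"ty":0,"tz":0.02,"wx":0,"wy":0,"wz":0,"hand":255},{"tx":0,"ty":0,"tz":0,"wx":0,"wy":0,"wz":0,"hand":255}]'
```

```text
time_s: 46.4
tcp_pos: [0.5989, 0.0007, 0.1155]
orientation: [[-0.03, 1.0, 0.002], [1.0, 0.03, -0.0], [-0.0, 0.002, -1.0]]
force: [0.5, -0.3, 1.0]
finger_gap: 0.0262
grasp_force: 24.7
time_s: 46.7
tcp_pos: [0.5986, 0.0001, 0.1124]
orientation: [[-0.029, 1.0, 0.001], [1.0, 0.029, -0.0], [-0.0, 0.001, -1.0]]
force: [0.1, -0.1, -0.7]
finger_gap: 0.026
grasp_force: 24.7
```

Release, then on to the last vial.

```bash
python3 -m inch '[{"tx":0,"ty":0,"tz":0.02,"wx":0,"wy":0,"wz":0,"hand":255},{"tx":0,"ty":0,"tz":0,"wx":0,"wy":0,"wz":0,"hand":255},{"tx":0,"ty":0,"tz":0,"wx":0,"wy":0,"wz":0,"hand":120},{"tx":0,"ty":0,"tz":0,"wx":0,"wy":0,"wz":0,"hand":120},{"tx":0,"ty":0,"tz":0,"wx":0,"wy":0,"wz":0,"hand":120},{"tx":0,"ty":0,"tz":-0.3,"wx":0,"wy":0,"wz":0,"hand":120},{"tx":0,"ty":0,"tz":-0.6,"wx":0,"wy":0,"wz":0,"hand":120},{"tx":0,"ty":0,"tz":-0.6,"wx":0,"wy":0,"wz":0,"hand":100},{"tx":0,"ty":0,"tz":-0.6,"wx":0,"wy":0,"wz":0,"hand":100},{"tx":0,"ty":0,"tz":-0.4,"wx":0,"wy":0,"wz":0,"hand":100}]'
python3 plan.py .5335 .413 .16 .031
```

```text
time_s: 47.7
tcp_pos: [0.5993, 0.0001, 0.24]
orientation: [[-0.029, 1.0, 0.005], [1.0, 0.029, -0.001], [-0.001, 0.005, -1.0]]
force: [0.4, -0.1, -0.5]
finger_gap: 0.052
grasp_force: 0.0
t 47.7 tcp [5.993e-01 1.000e-04 2.400e-01] yaw 0.029 gap 0.0520 gf 0.0 q [-0.17  0.11  1.76 -0.    1.26 -0.2 ]
wz -0.02 | tx 8.30 ty -1.06 tz 1.60 | yaw 0.031
```

```bash
python3 -m inch '[{"tx":0.4,"ty":-0.06,"tz":0,"wx":0,"wy":0,"wz":0,"hand":100},{"tx":0.7,"ty":-0.1,"tz":0,"wx":0,"wy":0,"wz":0,"hand":100},{"tx":0.8,"ty":-0.1,"tz":0,"wx":0,"wy":0,"wz":0,"hand":100},{"tx":0.8,"ty":-0.1,"tz":0,"wx":0,"wy":0,"wz":0,"hand":100},{"tx":0.8,"ty":-0.1,"tz":0,"wx":0,"wy":0,"wz":0,"hand":100},{"tx":0.8,"ty":-0.1,"tz":0,"wx":0,"wy":0,"wz":0,"hand":100},{"tx":0.8,"ty":-0.1,"tz":0,"wx":0,"wy":0,"wz":0,"hand":100},{"tx":0.8,"ty":-0.1,"tz":0.2,"wx":0,"wy":0,"wz":0,"hand":100},{"tx":0.8,"ty":-0.1,"tz":0.4,"wx":0,"wy":0,"wz":0,"hand":100},{"tx":0.8,"ty":-0.1,"tz":0.5,"wx":0,"wy":0,"wz":0,"hand":100}]' >/dev/null
python3 -m inch '[{"tx":0.5,"ty":-0.06,"tz":0.3,"wx":0,"wy":0,"wz":0,"hand":100},{"tx":0.1,"ty":-0.04,"tz":0.2,"wx":0,"wy":0,"wz":0,"hand":100},{"tx":0,"ty":0,"tz":0,"wx":0,"wy":0,"wz":0,"hand":100},{"tx":0,"ty":0,"tz":0,"wx":0,"wy":0,"wz":0,"hand":100}]'
python3 plan.py .5335 .413 .024 .031
```

```text
time_s: 49.1
tcp_pos: [0.5341, 0.4027, 0.1568]
orientation: [[-0.029, 1.0, 0.001], [1.0, 0.029, -0.0], [-0.0, 0.001, -1.0]]
force: [0.2, -0.5, 1.1]
finger_gap: 0.052
grasp_force: 0.0
t 49.1 tcp [0.5341 0.4027 0.1568] yaw 0.029 gap 0.0520 gf 0.0 q [ 0.49  0.34  1.65 -0.    1.15  0.47]
wz -0.02 | tx 0.21 ty -0.01 tz 2.66 | yaw 0.031
```

```bash
python3 -m inch '[{"tx":0.21,"ty":-0.01,"tz":0.2,"wx":0,"wy":0,"wz":0,"hand":100},{"tx":0,"ty":0,"tz":0.5,"wx":0,"wy":0,"wz":0,"hand":100},{"tx":0,"ty":0,"tz":0.5,"wx":0,"wy":0,"wz":0,"hand":100},{"tx":0,"ty":0,"tz":0.5,"wx":0,"wy":0,"wz":0,"hand":100},{"tx":0,"ty":0,"tz":0.5,"wx":0,"wy":0,"wz":0,"hand":100},{"tx":0,"ty":0,"tz":0.3,"wx":0,"wy":0,"wz":0,"hand":100},{"tx":0,"ty":0,"tz":0.12,"wx":0,"wy":0,"wz":0,"hand":100},{"tx":0,"ty":0,"tz":0,"wx":0,"wy":0,"wz":0,"hand":100}]'
python3 -m inch '[{"tx":0,"ty":0,"tz":0,"wx":0,"wy":0,"wz":0,"hand":200},{"tx":0,"ty":0,"tz":0,"wx":0,"wy":0,"wz":0,"hand":255},{"tx":0,"ty":0,"tz":0,"wx":0,"wy":0,"wz":0,"hand":255},{"tx":0,"ty":0,"tz":0,"wx":0,"wy":0,"wz":0,"hand":255},{"tx":0,"ty":0,"tz":0,"wx":0,"wy":0,"wz":0,"hand":255}]' 25
python3 -m inch '[{"tx":0,"ty":0,"tz":-0.2,"wx":0,"wy":0,"wz":0,"hand":255},{"tx":0,"ty":0,"tz":-0.5,"wx":0,"wy":0,"wz":0,"hand":255},{"tx":0,"ty":0,"tz":-0.6,"wx":0,"wy":0,"wz":0,"hand":255},{"tx":0,"ty":0,"tz":-0.6,"wx":0,"wy":0,"wz":0,"hand":255},{"tx":0,"ty":0,"tz":-0.6,"wx":0,"wy":0,"wz":0,"hand":255},{"tx":0,"ty":0,"tz":-0.6,"wx":0,"wy":0,"wz":0,"hand":255},{"tx":0,"ty":0,"tz":-0.6,"wx":0,"wy":0,"wz":0,"hand":255},{"tx":0,"ty":0,"tz":-0.6,"wx":0,"wy":0,"wz":0,"hand":255},{"tx":0,"ty":0,"tz":-0.4,"wx":0,"wy":0,"wz":0,"hand":255},{"tx":0,"ty":0,"tz":0,"wx":0,"wy":0,"wz":0,"hand":255}]'
python3 plan.py  .602 -.0875 .255 .031
```

```text
time_s: 49.9
tcp_pos: [0.5327, 0.4136, 0.0245]
orientation: [[-0.029, 1.0, -0.001], [1.0, 0.029, -0.0], [-0.0, -0.001, -1.0]]
force: [-0.3, -0.2, 0.5]
finger_gap: 0.0516
grasp_force: 0.0
time_s: 50.4
tcp_pos: [0.5339, 0.4146, 0.0268]
orientation: [[-0.029, 1.0, 0.003], [1.0, 0.029, 0.002], [0.002, 0.003, -1.0]]
force: [-0.2, -0.1, 6.8]
finger_gap: 0.0262
grasp_force: 25.1
time_s: 51.4
tcp_pos: [0.5337, 0.4147, 0.2643]
orientation: [[-0.029, 1.0, 0.006], [1.0, 0.029, 0.003], [0.003, 0.006, -1.0]]
force: [-0.4, -0.0, 0.7]
finger_gap: 0.026
grasp_force: 24.7
t 51.4 tcp [0.5337 0.4147 0.2643] yaw 0.029 gap 0.0260 gf 24.7 q [0.51 0.26 1.55 0.   1.33 0.48]
wz -0.01 | tx -10.08 ty 1.05 tz 0.19 | yaw 0.031
```

```bash
python3 -m inch '[{"tx":-0.4,"ty":0.04,"tz":0,"wx":0,"wy":0,"wz":0,"hand":255},{"tx":-0.7,"ty":0.07,"tz":0,"wx":0,"wy":0,"wz":0,"hand":255},{"tx":-0.8,"ty":0.09,"tz":0,"wx":0,"wy":0,"wz":0,"hand":255},{"tx":-0.8,"ty":0.09,"tz":0,"wx":0,"wy":0,"wz":0,"hand":255},{"tx":-0.8,"ty":0.09,"tz":0,"wx":0,"wy":0,"wz":0,"hand":255},{"tx":-0.8,"ty":0.09,"tz":0,"wx":0,"wy":0,"wz":0,"hand":255},{"tx":-0.8,"ty":0.09,"tz":0,"wx":0,"wy":0,"wz":0,"hand":255},{"tx":-0.8,"ty":0.09,"tz":0,"wx":0,"wy":0,"wz":0,"hand":255},{"tx":-0.8,"ty":0.09,"tz":0,"wx":0,"wy":0,"wz":0,"hand":255},{"tx":-0.8,"ty":0.09,"tz":0,"wx":0,"wy":0,"wz":0,"hand":255}]' >/dev/null
python3 -m inch '[{"tx":-0.8,"ty":0.08,"tz":0,"wx":0,"wy":0,"wz":0,"hand":255},{"tx":-0.8,"ty":0.07,"tz":0,"wx":0,"wy":0,"wz":0,"hand":255},{"tx":-0.6,"ty":0.05,"tz":0,"wx":0,"wy":0,"wz":0,"hand":255},{"tx":-0.2,"ty":0.04,"tz":0,"wx":0,"wy":0,"wz":0,"hand":255},{"tx":0,"ty":0,"tz":0,"wx":0,"wy":0,"wz":0,"hand":255},{"tx":0,"ty":0,"tz":0,"wx":0,"wy":0,"wz":0,"hand":255},{"tx":0,"ty":0,"tz":0,"wx":0,"wy":0,"wz":0,"hand":255}]'
python3 plan.py  .602 -.0875 .114 .031
```

```text
time_s: 53.1
tcp_pos: [0.6002, -0.0779, 0.2593]
orientation: [[-0.031, 1.0, -0.001], [1.0, 0.031, 0.001], [0.001, -0.001, -1.0]]
force: [0.7, 0.5, -0.2]
finger_gap: 0.026
grasp_force: 24.7
t 53.1 tcp [ 0.6002 -0.0779  0.2593] yaw 0.031 gap 0.0260 gf 24.7 q [-0.3   0.11  1.72  0.    1.3  -0.33]
wz -0.00 | tx -0.19 ty 0.03 tz 2.91 | yaw 0.031
```

```bash
python3 -m inch '[{"tx":-0.19,"ty":0.03,"tz":0.3,"wx":0,"wy":0,"wz":0,"hand":255},{"tx":0,"ty":0,"tz":0.5,"wx":0,"wy":0,"wz":0,"hand":255},{"tx":0,"ty":0,"tz":0.5,"wx":0,"wy":0,"wz":0,"hand":255},{"tx":0,"ty":0,"tz":0.5,"wx":0,"wy":0,"wz":0,"hand":255},{"tx":0,"ty":0,"tz":0.5,"wx":0,"wy":0,"wz":0,"hand":255},{"tx":0,"ty":0,"tz":0.4,"wx":0,"wy":0,"wz":0,"hand":255},{"tx":0,"ty":0,"tz":0.21,"wx":0,"wy":0,"wz":0,"hand":255},{"tx":0,"ty":0,"tz":0,"wx":0,"wy":0,"wz":0,"hand":255},{"tx":0,"ty":0,"tz":0,"wx":0,"wy":0,"wz":0,"hand":255}]'
python3 -m inch '[{"tx":0,"ty":0,"tz":0.03,"wx":0,"wy":0,"wz":0,"hand":255},{"tx":0,"ty":0,"tz":0.03,"wx":0,"wy":0,"wz":0,"hand":255},{"tx":0,"ty":0,"tz":0,"wx":0,"wy":0,"wz":0,"hand":255}]'
```

```text
time_s: 54.0
tcp_pos: [0.6027, -0.0886, 0.1143]
orientation: [[-0.03, 1.0, 0.0], [1.0, 0.03, -0.0], [-0.0, 0.0, -1.0]]
force: [-0.1, -0.3, 0.4]
finger_gap: 0.0261
grasp_force: 25.0
time_s: 54.3
tcp_pos: [0.6025, -0.0887, 0.1114]
orientation: [[-0.029, 1.0, 0.0], [1.0, 0.029, -0.0], [-0.0, 0.0, -1.0]]
force: [-0.7, -0.7, 0.2]
finger_gap: 0.0265
grasp_force: 25.1
```

```bash
python3 -m inch '[{"tx":0,"ty":0,"tz":0.01,"wx":0,"wy":0,"wz":0,"hand":255},{"tx":0,"ty":0,"tz":0,"wx":0,"wy":0,"wz":0,"hand":120},{"tx":0,"ty":0,"tz":0,"wx":0,"wy":0,"wz":0,"hand":120},{"tx":0,"ty":0,"tz":0,"wx":0,"wy":0,"wz":0,"hand":120},{"tx":0,"ty":0,"tz":-0.3,"wx":0,"wy":0,"wz":0,"hand":120},{"tx":0,"ty":0,"tz":-0.6,"wx":0,"wy":0,"wz":0,"hand":120},{"tx":0,"ty":0,"tz":-0.6,"wx":0,"wy":0,"wz":0,"hand":0},{"tx":0,"ty":0,"tz":-0.6,"wx":0,"wy":0,"wz":0,"hand":0},{"tx":0,"ty":0,"tz":-0.6,"wx":0,"wy":0,"wz":-0.5,"hand":0},{"tx":0,"ty":0,"tz":0,"wx":0,"wy":0,"wz":-1,"hand":0}]'
python3 plan.py  .503 -.355 .25 .42
```

```text
time_s: 55.3
tcp_pos: [0.6052, -0.0895, 0.2537]
orientation: [[-0.189, 0.982, 0.012], [0.982, 0.189, -0.004], [-0.006, 0.011, -1.0]]
force: [0.2, -0.9, 0.7]
finger_gap: 0.0852
grasp_force: 0.0
t 55.3 tcp [ 0.6052 -0.0895  0.2537] yaw 0.190 gap 0.0852 gf 0.0 q [-0.31  0.13  1.72  0.    1.28 -0.5 ]
wz -2.20 | tx -4.01 ty -4.03 tz 0.07 | yaw 0.420
```

```bash
python3 -m inch '[{"tx":0,"ty":0,"tz":0,"wx":0,"wy":0,"wz":-0.73,"hand":0},{"tx":0,"ty":0,"tz":0,"wx":0,"wy":0,"wz":-0.73,"hand":0},{"tx":0,"ty":0,"tz":0,"wx":0,"wy":0,"wz":-0.73,"hand":0},{"tx":-0.4,"ty":-0.4,"tz":0,"wx":0,"wy":0,"wz":0,"hand":0},{"tx":-0.6,"ty":-0.6,"tz":0,"wx":0,"wy":0,"wz":0,"hand":0},{"tx":-0.7,"ty":-0.7,"tz":0,"wx":0,"wy":0,"wz":0,"hand":0},{"tx":-0.7,"ty":-0.7,"tz":0,"wx":0,"wy":0,"wz":0,"hand":0},{"tx":-0.7,"ty":-0.7,"tz":0,"wx":0,"wy":0,"wz":0,"hand":0},{"tx":-0.6,"ty":-0.6,"tz":0,"wx":0,"wy":0,"wz":0,"hand":0},{"tx":-0.3,"ty":-0.3,"tz":0,"wx":0,"wy":0,"wz":0,"hand":0}]' >/dev/null
python3 -m inch '[{"tx":0,"ty":0,"tz":0,"wx":0,"wy":0,"wz":0,"hand":0},{"tx":0,"ty":0,"tz":0,"wx":0,"wy":0,"wz":0,"hand":0},{"tx":0,"ty":0,"tz":0,"wx":0,"wy":0,"wz":0,"hand":0}]'
python3 - <<'E'
from h import *
c=snap('wrist','w10');s=snap('side','s10')
cv2.imwrite('pics/v10.png',np.hstack([c['pixels'],cv2.copyMakeBorder(s['pixels'][120:280,240:400],0,240,0,0,0)]))
E
```

```text
time_s: 56.6
tcp_pos: [0.5007, -0.3515, 0.2464]
orientation: [[-0.405, 0.914, 0.001], [0.914, 0.405, 0.0], [-0.0, 0.0, -1.0]]
force: [-0.3, 0.3, -1.1]
finger_gap: 0.0852
grasp_force: 0.0
```

View pics/v10.png

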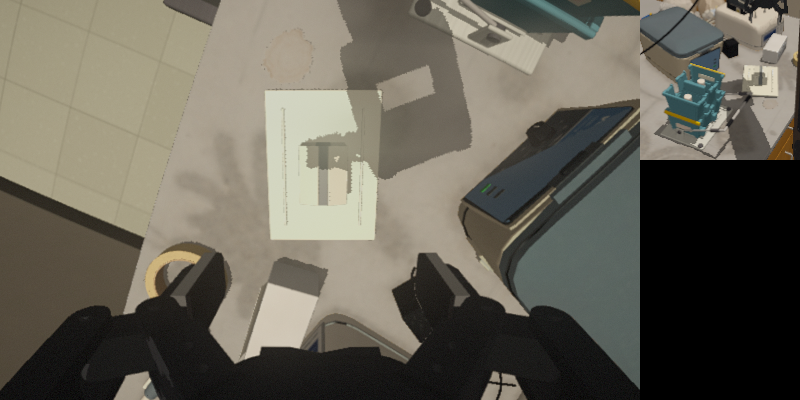

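The lid plate corners are at (265,90), (383,90), (377,240), (271,239), with the crest at about (300..347, 142..206). The side inset shows the stack level in the carrier with the cap tops showing. I'll fit the lid.

```bash
python3 - <<'E'
from fit import *
c=load('w10')
T=np.array([(-66,90,11),(66,90,11),(66,-90,11),(-66,-90,11)])/1e3
p,r=fit([(c,T,[(265,90),(383,90),(377,240),(271,239)])],[.5,-.35,.42]);print(p.round(4),r.round(1).tolist())
E
python3 plan.py  .503 -.352 .10 .42
```

```text
[ 0.5052 -0.3488  0.4192] [[-0.1, -0.3], [0.4, -0.3], [-0.8, -0.1], [0.3, 1.0]]
t 56.7 tcp [ 0.5009 -0.3513  0.2462] yaw 0.418 gap 0.0857 gf 0.0 q [-0.78  0.14  1.72  0.    1.28 -1.19]
wz -0.02 | tx -0.03 ty 0.03 tz 2.92 | yaw 0.420
```

```bash
python3 -m inch '[{"tx":0.01,"ty":0.1,"tz":0.4,"wx":0,"wy":0,"wz":0,"hand":0},{"tx":0,"ty":0,"tz":0.6,"wx":0,"wy":0,"wz":0,"hand":0},{"tx":0,"ty":0,"tz":0.6,"wx":0,"wy":0,"wz":0,"hand":0},{"tx":0,"ty":0,"tz":0.6,"wx":0,"wy":0,"wz":0,"hand":0},{"tx":0,"ty":0,"tz":0.6,"wx":0,"wy":0,"wz":0,"hand":0},{"tx":0,"ty":0,"tz":0.6,"wx":0,"wy":0,"wz":0,"hand":0},{"tx":0,"ty":0,"tz":0.5,"wx":0,"wy":0,"wz":0,"hand":0},{"tx":0,"ty":0,"tz":0.3,"wx":0,"wy":0,"wz":0,"hand":0},{"tx":0,"ty":0,"tz":0.2,"wx":0,"wy":0,"wz":0,"hand":0},{"tx":0,"ty":0,"tz":0,"wx":0,"wy":0,"wz":0,"hand":0}]'
python3 -m inch '[{"tx":0,"ty":0,"tz":0,"wx":0,"wy":0,"wz":0,"hand":0},{"tx":0,"ty":0,"tz":0,"wx":0,"wy":0,"wz":0,"hand":0}]'
python3 plan.py  .5052 -.3488 .018 .419
```

```text
time_s: 57.7
tcp_pos: [0.5044, -0.3492, 0.0249]
orientation: [[-0.405, 0.915, -0.001], [0.915, 0.405, 0.001], [0.002, -0.001, -1.0]]
force: [0.1, -0.4, 0.2]
finger_gap: 0.0853
grasp_force: 0.0
time_s: 57.9
tcp_pos: [0.5056, -0.3508, 0.0276]
orientation: [[-0.404, 0.915, 0.002], [0.915, 0.404, -0.002], [-0.003, 0.001, -1.0]]
force: [0.7, -0.3, -0.6]
finger_gap: 0.0855
grasp_force: 0.0
t 57.9 tcp [ 0.5056 -0.3508  0.0276] yaw 0.416 gap 0.0855 gf 0.0 q [-0.77  0.4   1.85 -0.    0.9  -1.19]
wz -0.03 | tx 0.04 ty 0.01 tz 0.19 | yaw 0.419
```

```bash
python3 -m inch '[{"tx":0.04,"ty":0.01,"tz":0.15,"wx":0,"wy":0,"wz":-0.02,"hand":0},{"tx":0,"ty":0,"tz":0,"wx":0,"wy":0,"wz":0,"hand":0},{"tx":0,"ty":0,"tz":0,"wx":0,"wy":0,"wz":0,"hand":60},{"tx":0,"ty":0,"tz":0,"wx":0,"wy":0,"wz":0,"hand":100},{"tx":0,"ty":0,"tz":0,"wx":0,"wy":0,"wz":0,"hand":255},{"tx":0,"ty":0,"tz":0,"wx":0,"wy":0,"wz":0,"hand":255},{"tx":0,"ty":0,"tz":0,"wx":0,"wy":0,"wz":0,"hand":255},{"tx":0,"ty":0,"tz":0,"wx":0,"wy":0,"wz":0,"hand":255}]' 60
python3 plan.py  .5052 -.3488 .018 .419
python3 -m inch '[{"tx":0,"ty":0,"tz":-0.2,"wx":0,"wy":0,"wz":0,"hand":255},{"tx":0,"ty":0,"tz":-0.4,"wx":0,"wy":0,"wz":0,"hand":255},{"tx":0,"ty":0,"tz":-0.6,"wx":0,"wy":0,"wz":0,"hand":255},{"tx":0,"ty":0,"tz":-0.7,"wx":0,"wy":0,"wz":0,"hand":255},{"tx":0,"ty":0,"tz":-0.7,"wx":0,"wy":0,"wz":0,"hand":255},{"tx":0,"ty":0,"tz":-0.7,"wx":0,"wy":0,"wz":0,"hand":255},{"tx":0,"ty":0,"tz":-0.7,"wx":0,"wy":0,"wz":0,"hand":255},{"tx":0,"ty":0,"tz":-0.6,"wx":0,"wy":0,"wz":0,"hand":255},{"tx":0,"ty":0,"tz":-0.4,"wx":0,"wy":0,"wz":0,"hand":255},{"tx":0,"ty":0,"tz":0,"wx":0,"wy":0,"wz":0,"hand":255}]'
python3 plan.py .5997 -.0425 .25 .034
```

```text
time_s: 58.7
tcp_pos: [0.5046, -0.3483, 0.0188]
orientation: [[-0.406, 0.914, 0.001], [0.914, 0.406, -0.001], [-0.001, 0.0, -1.0]]
force: [0.5, 0.2, 1.7]
finger_gap: 0.0502
grasp_force: 62.9
t 58.7 tcp [ 0.5046 -0.3483  0.0188] yaw 0.418 gap 0.0502 gf 62.9 q [-0.77  0.41  1.85 -0.    0.88 -1.19]
wz -0.01 | tx -0.01 ty 0.01 tz 0.02 | yaw 0.419
time_s: 59.7
tcp_pos: [0.5053, -0.3488, 0.2726]
orientation: [[-0.406, 0.914, 0.005], [0.914, 0.406, -0.005], [-0.006, 0.003, -1.0]]
force: [-0.3, -0.5, -1.8]
finger_gap: 0.0502
grasp_force: 62.7
t 59.7 tcp [ 0.5053 -0.3488  0.2726] yaw 0.418 gap 0.0502 gf 62.7 q [-0.77  0.12  1.69  0.    1.32 -1.19]
wz 3.67 | tx 6.06 ty 2.10 tz 0.45 | yaw 0.034
```

```bash
python3 -m inch '[{"tx":0,"ty":0,"tz":0,"wx":0,"wy":0,"wz":0.9,"hand":255},{"tx":0,"ty":0,"tz":0,"wx":0,"wy":0,"wz":0.9,"hand":255},{"tx":0,"ty":0,"tz":0,"wx":0,"wy":0,"wz":0.9,"hand":255},{"tx":0,"ty":0,"tz":0,"wx":0,"wy":0,"wz":0.97,"hand":255},{"tx":0.3,"ty":0.1,"tz":0,"wx":0,"wy":0,"wz":0,"hand":255},{"tx":0.5,"ty":0.18,"tz":0,"wx":0,"wy":0,"wz":0,"hand":255},{"tx":0.6,"ty":0.2,"tz":0,"wx":0,"wy":0,"wz":0,"hand":255},{"tx":0.6,"ty":0.2,"tz":0,"wx":0,"wy":0,"wz":0,"hand":255},{"tx":0.6,"ty":0.2,"tz":0,"wx":0,"wy":0,"wz":0,"hand":255},{"tx":0.6,"ty":0.2,"tz":0,"wx":0,"wy":0,"wz":0,"hand":255}]' >/dev/null
python3 -m inch '[{"tx":0.6,"ty":0.2,"tz":0,"wx":0,"wy":0,"wz":0,"hand":255},{"tx":0.6,"ty":0.2,"tz":0,"wx":0,"wy":0,"wz":0,"hand":255},{"tx":0.6,"ty":0.2,"tz":0,"wx":0,"wy":0,"wz":0,"hand":255},{"tx":0.5,"ty":0.18,"tz":0,"wx":0,"wy":0,"wz":0,"hand":255},{"tx":0.36,"ty":0.14,"tz":0.2,"wx":0,"wy":0,"wz":0,"hand":255},{"tx":0.2,"ty":0.1,"tz":0.2,"wx":0,"wy":0,"wz":0,"hand":255},{"tx":0,"ty":0,"tz":0.2,"wx":0,"wy":0,"wz":0,"hand":255},{"tx":0,"ty":0,"tz":0,"wx":0,"wy":0,"wz":0,"hand":255},{"tx":0,"ty":0,"tz":0,"wx":0,"wy":0,"wz":0,"hand":255},{"tx":0,"ty":0,"tz":0,"wx":0,"wy":0,"wz":0,"hand":255}]'
python3 plan.py .6 -.0425 .20 .034
```

```text
time_s: 61.7
tcp_pos: [0.5991, -0.0426, 0.2388]
orientation: [[-0.032, 0.999, 0.001], [0.999, 0.032, -0.0], [-0.0, 0.001, -1.0]]
force: [0.2, -0.2, -2.0]
finger_gap: 0.0502
grasp_force: 62.6
t 61.7 tcp [ 0.5991 -0.0426  0.2388] yaw 0.032 gap 0.0502 gf 62.6 q [-0.24  0.12  1.76 -0.    1.26 -0.27]
wz -0.01 | tx 0.00 ty 0.02 tz 0.78 | yaw 0.034
```

```bash
python3 -m inch '[{"tx":0,"ty":0.01,"tz":0.25,"wx":0,"wy":0,"wz":0,"hand":255},{"tx":0,"ty":0,"tz":0.25,"wx":0,"wy":0,"wz":0,"hand":255},{"tx":0,"ty":0,"tz":0.25,"wx":0,"wy":0,"wz":0,"hand":255},{"tx":0,"ty":0,"tz":0.1,"wx":0,"wy":0,"wz":0,"hand":255},{"tx":0,"ty":0,"tz":0,"wx":0,"wy":0,"wz":0,"hand":255}]'
python3 -m inch '[{"tx":0,"ty":0,"tz":0.08,"wx":0,"wy":0,"wz":0,"hand":255},{"tx":0,"ty":0,"tz":0.08,"wx":0,"wy":0,"wz":0,"hand":255},{"tx":0,"ty":0,"tz":0,"wx":0,"wy":0,"wz":0,"hand":255}]'
python3 -m inch '[{"tx":0,"ty":0,"tz":0.06,"wx":0,"wy":0,"wz":0,"hand":255},{"tx":0,"ty":0,"tz":0,"wx":0,"wy":0,"wz":0,"hand":255}]'
python3 -m inch '[{"tx":0,"ty":0,"tz":0.06,"wx":0,"wy":0,"wz":0,"hand":255},{"tx":0,"ty":0,"tz":0,"wx":0,"wy":0,"wz":0,"hand":255},{"tx":0,"ty":0,"tz":0,"wx":0,"wy":0,"wz":0,"hand":255}]'
```

```text
time_s: 62.2
tcp_pos: [0.5986, -0.0414, 0.1938]
orientation: [[-0.033, 0.999, -0.003], [0.999, 0.033, 0.001], [0.001, -0.003, -1.0]]
force: [-0.7, 0.2, -1.2]
finger_gap: 0.0503
grasp_force: 62.6
time_s: 62.5
tcp_pos: [0.5994, -0.0415, 0.1875]
orientation: [[-0.034, 0.999, -0.001], [0.999, 0.034, 0.0], [0.0, -0.001, -1.0]]
force: [0.5, -0.6, -2.3]
finger_gap: 0.0501
grasp_force: 62.6
time_s: 62.7
tcp_pos: [0.5994, -0.0415, 0.1846]
orientation: [[-0.034, 0.999, -0.0], [0.999, 0.034, 0.0], [0.0, -0.0, -1.0]]
force: [0.2, 0.3, -2.2]
finger_gap: 0.0504
grasp_force: 62.6
time_s: 63.0
tcp_pos: [0.5995, -0.0416, 0.1817]
orientation: [[-0.034, 0.999, -0.0], [0.999, 0.034, 0.0], [0.0, -0.0, -1.0]]
force: [0.7, 0.0, -1.3]
finger_gap: 0.0502
grasp_force: 62.6
```

```bash
python3 -m inch '[{"tx":0,"ty":0,"tz":0.04,"wx":0,"wy":0,"wz":0,"hand":255},{"tx":0,"ty":0,"tz":0,"wx":0,"wy":0,"wz":0,"hand":255},{"tx":0,"ty":0,"tz":0,"wx":0,"wy":0,"wz":0,"hand":255}]'
python3 -m inch '[{"tx":0,"ty":0,"tz":-0.03,"wx":0,"wy":0,"wz":0,"hand":255},{"tx":0,"ty":0,"tz":0,"wx":0,"wy":0,"wz":0,"hand":40},{"tx":0,"ty":0,"tz":0,"wx":0,"wy":0,"wz":0,"hand":40},{"tx":0,"ty":0,"tz":0,"wx":0,"wy":0,"wz":0,"hand":40},{"tx":0,"ty":0,"tz":-0.3,"wx":0,"wy":0,"wz":0,"hand":40},{"tx":0,"ty":0,"tz":-0.5,"wx":0,"wy":0,"wz":0,"hand":40},{"tx":0,"ty":0,"tz":-0.6,"wx":0,"wy":0,"wz":0,"hand":40},{"tx":0,"ty":0,"tz":-0.4,"wx":0,"wy":0,"wz":0,"hand":120},{"tx":0,"ty":0,"tz":0,"wx":0,"wy":0,"wz":0,"hand":120},{"tx":0,"ty":0,"tz":0,"wx":0,"wy":0,"wz":0,"hand":120}]'
python3 - <<'E'
from fit import *
# bail angle from w1/side0 sleeves; carrier pose
p=[.5996,-.042,.033];w=load('wrist1');s=load('side0')
uw=[(85+u/3,v/3) for u,v in [(107,46),(420,21)]]   # right,left sleeve middles
us=[(200+388/3,150+278/3),(200+443/3,150+205/3)]     # left,right in side (approx)
R=np.array([[np.cos(p[2]),-np.sin(p[2]),0],[np.sin(p[2]),np.cos(p[2]),0],[0,0,1]])
def pt(th,y,r=.171): return R@[-r*np.sin(th),y,.045+r*np.cos(th)]+[p[0],p[1],0]
f=lambda a:np.concatenate([proj(w,[pt(a[0],-.065),pt(a[0],.065)])-uw,proj(s,[pt(a[0],.065),pt(a[0],-.065)])-us]).ravel()
o=least_squares(f,[1.2]);print('th',o.x,f(o.x).round(1));th=o.x[0]
print('left sleeve',pt(th,.065).round(4),'right',pt(th,-.065).round(4))
E
python3 plan.py
```

```text
time_s: 63.3
tcp_pos: [0.5999, -0.0417, 0.1811]
orientation: [[-0.034, 0.999, 0.001], [0.999, 0.034, -0.0], [-0.0, 0.001, -1.0]]
force: [-2.3, 1.4, 5.2]
finger_gap: 0.0501
grasp_force: 63.4
time_s: 64.3
tcp_pos: [0.5997, -0.0416, 0.272]
orientation: [[-0.034, 0.999, 0.001], [0.999, 0.034, -0.0], [-0.0, 0.001, -1.0]]
force: [-0.8, 0.9, -0.4]
finger_gap: 0.0454
grasp_force: 0.0
th [1.14702645] [-0.   0.6 -0.2  0.7 -0.4  0.7 -0.8  0.7]
left sleeve [0.4417 0.0178 0.1153] right [ 0.446  -0.1121  0.1153]
t 64.3 tcp [ 0.5997 -0.0416  0.272 ] yaw 0.034 gap 0.0454 gf 0.0 q [-0.24  0.1   1.72 -0.    1.32 -0.27]
```

```bash
python3 plan.py .4417 .0178 .17 .034 ; python3 -m inch '[{"tx":0.2,"ty":-0.3,"tz":0,"wx":0,"wy":0,"wz":0,"hand":120},{"tx":0.25,"ty":-0.5,"tz":0,"wx":0,"wy":0,"wz":0,"hand":120},{"tx":0.25,"ty":-0.6,"tz":0,"wx":0,"wy":0,"wz":0,"hand":120},{"tx":0.25,"ty":-0.6,"tz":0,"wx":0,"wy":0,"wz":0,"hand":120},{"tx":0.2,"ty":-0.6,"tz":0.2,"wx":0,"wy":0,"wz":0,"hand":120},{"tx":0.14,"ty":-0.4,"tz":0.4,"wx":0,"wy":0,"wz":0,"hand":120},{"tx":0,"ty":-0.12,"tz":0.5,"wx":0,"wy":0,"wz":0,"hand":120},{"tx":0,"ty":0,"tz":0.5,"wx":0,"wy":0,"wz":0,"hand":120},{"tx":0,"ty":0,"tz":0.4,"wx":0,"wy":0,"wz":0,"hand":120},{"tx":0,"ty":0,"tz":0,"wx":0,"wy":0,"wz":0,"hand":120}]'
python3 -m inch '[{"tx":0,"ty":0,"tz":0,"wx":0,"wy":0,"wz":0,"hand":120},{"tx":0,"ty":0,"tz":0,"wx":0,"wy":0,"wz":0,"hand":120}]'
python3 plan.py .4417 .0178 .1053 .034
python3 - <<'E'
from h import *
c=snap('wrist','w11');s=snap('side','s11')
R=lambda th,y,r=.171:[.5996-r*np.sin(th)*np.cos(.033)-y*np.sin(.033),-.042-r*np.sin(th)*np.sin(.033)+y*np.cos(.033),.045+r*np.cos(th)]
print(proj(c,[R(1.147,.065),R(1.147,.047),R(1.147,.083),R(1.147,.1)]).round(0).tolist())
cv2.imwrite('pics/v11.png',np.hstack([c['pixels'][:,170:470],cv2.resize(s['pixels'][150:310,220:420],(500,400),interpolation=cv2.INTER_CUBIC)]))
E
```

```text
t 64.3 tcp [ 0.5997 -0.0416  0.272 ] yaw 0.034 gap 0.0454 gf 0.0 q [-0.24  0.1   1.72 -0.    1.32 -0.27]
wz -0.00 | tx 1.29 ty -3.12 tz 2.04 | yaw 0.034
time_s: 65.3
tcp_pos: [0.4379, 0.0183, 0.1665]
orientation: [[-0.033, 0.999, -0.01], [0.999, 0.033, 0.002], [0.002, -0.01, -1.0]]
force: [-1.0, -0.3, -0.4]
finger_gap: 0.0452
grasp_force: 0.0
time_s: 65.5
tcp_pos: [0.4421, 0.0175, 0.1722]
orientation: [[-0.034, 0.999, 0.001], [0.999, 0.034, -0.0], [-0.0, 0.001, -1.0]]
force: [0.4, 0.2, 0.8]
finger_gap: 0.0451
grasp_force: 0.0
t 65.5 tcp [0.4421 0.0175 0.1722] yaw 0.034 gap 0.0451 gf 0.0 q [-0.19 -0.19  2.18 -0.    1.15 -0.22]
wz -0.00 | tx 0.01 ty -0.01 tz 1.34 | yaw 0.034
[[319.0, 220.0], [319.0, 245.0], [319.0, 193.0], [319.0, 167.0]]
```

View pics/v11.png

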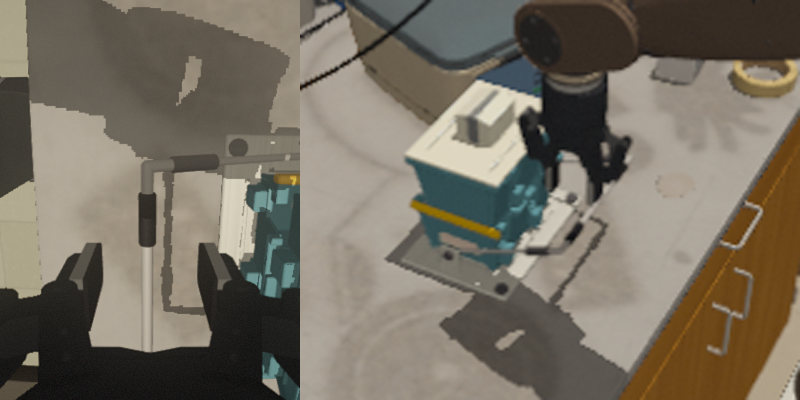

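The sleeve at (317, 193..247) in wrist pixels matches the prediction, and the lid is seated flat on the stack. I'll descend and take the sleeve.

```bash
python3 -m inch '[{"tx":0,"ty":0,"tz":0.3,"wx":0,"wy":0,"wz":0,"hand":120},{"tx":0,"ty":0,"tz":0.4,"wx":0,"wy":0,"wz":0,"hand":120},{"tx":0,"ty":0,"tz":0.4,"wx":0,"wy":0,"wz":0,"hand":120},{"tx":0,"ty":0,"tz":0.24,"wx":0,"wy":0,"wz":0,"hand":120},{"tx":0,"ty":0,"tz":0,"wx":0,"wy":0,"wz":0,"hand":120},{"tx":0,"ty":0,"tz":0,"wx":0,"wy":0,"wz":0,"hand":120}]'
python3 -m inch '[{"tx":0,"ty":0,"tz":0,"wx":0,"wy":0,"wz":0,"hand":200},{"tx":0,"ty":0,"tz":0,"wx":0,"wy":0,"wz":0,"hand":255},{"tx":0,"ty":0,"tz":0,"wx":0,"wy":0,"wz":0,"hand":255},{"tx":0,"ty":0,"tz":0,"wx":0,"wy":0,"wz":0,"hand":255},{"tx":0,"ty":0,"tz":0,"wx":0,"wy":0,"wz":0,"hand":255}]' 25
python3 - <<'E'
import numpy as np
from bench import read_state
s=read_state();x,y,z=s['tcp_pos']
th=1.147; print(x,y,z,s['finger_gap'],s['force'])
P=lambda t,r:np.array([-r*np.sin(t),.045+r*np.cos(t)])
ths=np.linspace(1.147,.17,13); q=[P(t,.171) for t in ths]
for a,b,t in zip(q,q[1:],ths[1:]): d=(b-a)/.05; print('%.2f ty %.2f tz %.2f'%(t,d[0],-d[1]))
E
```

```text
time_s: 66.2
tcp_pos: [0.4421, 0.0175, 0.1051]
orientation: [[-0.033, 0.999, 0.001], [0.999, 0.033, -0.0], [-0.0, 0.001, -1.0]]
force: [0.1, -0.0, 0.2]
finger_gap: 0.0457
grasp_force: 0.0
time_s: 66.7
tcp_pos: [0.4399, 0.0175, 0.1044]
orientation: [[-0.034, 0.999, -0.005], [0.999, 0.034, -0.001], [-0.0, -0.005, -1.0]]
force: [-4.4, -1.4, 2.5]
finger_gap: 0.011
grasp_force: 25.4
0.43991734480382133 0.01752204467057123 0.10436931781823534 0.011030822746480406 [-4.38769651 -1.38232998  2.47739945]
1.07 ty 0.12 tz -0.25
0.98 ty 0.14 tz -0.24
0.90 ty 0.16 tz -0.23
0.82 ty 0.18 tz -0.21
0.74 ty 0.20 tz -0.20
0.66 ty 0.21 tz -0.18
0.58 ty 0.23 tz -0.16
0.50 ty 0.24 tz -0.14
0.41 ty 0.25 tz -0.12
0.33 ty 0.26 tz -0.10
0.25 ty 0.27 tz -0.08
0.17 ty 0.27 tz -0.06
```

```bash
python3 -m inch '[{"tx":0,"ty":0.12,"tz":-0.25,"wx":0,"wy":0,"wz":0,"hand":255},{"tx":0,"ty":0.14,"tz":-0.24,"wx":0,"wy":0,"wz":0,"hand":255},{"tx":0,"ty":0.16,"tz":-0.23,"wx":0,"wy":0,"wz":0,"hand":255},{"tx":0,"ty":0.18,"tz":-0.21,"wx":0,"wy":0,"wz":0,"hand":255},{"tx":0,"ty":0,"tz":0,"wx":0,"wy":0,"wz":0,"hand":255},{"tx":0,"ty":0,"tz":0,"wx":0,"wy":0,"wz":0,"hand":255}]'
python3 -m inch '[{"tx":0,"ty":0.2,"tz":-0.2,"wx":0,"wy":0,"wz":0,"hand":255},{"tx":0,"ty":0.21,"tz":-0.18,"wx":0,"wy":0,"wz":0,"hand":255},{"tx":0,"ty":0.23,"tz":-0.16,"wx":0,"wy":0,"wz":0,"hand":255},{"tx":0,"ty":0,"tz":0,"wx":0,"wy":0,"wz":0,"hand":255}]'
python3 - <<'E'
import numpy as np
from bench import read_state
s=read_state();x,y,z=s['tcp_pos'];xp=x-(.5996-.065*.033); zb=z+.0108-.045
print('gap',s['finger_gap'],'r',np.hypot(xp,zb),'th',np.arctan2(-xp,zb))
E
```

```text
time_s: 67.3
tcp_pos: [0.4704, 0.0185, 0.1534]
orientation: [[-0.034, 0.999, -0.006], [0.999, 0.034, -0.001], [-0.0, -0.006, -1.0]]
force: [-10.3, -1.8, 8.6]
finger_gap: 0.0106
grasp_force: 25.2
time_s: 67.7
tcp_pos: [0.5053, 0.0196, 0.1831]
orientation: [[-0.034, 0.999, 0.002], [0.999, 0.034, -0.0], [-0.001, 0.002, -1.0]]
force: [-8.2, 0.1, 12.7]
finger_gap: 0.0107
grasp_force: 25.4
gap 0.010734375347169344 r 0.17514994646756712 th 0.5540458272784935
```

```bash
python3 -m inch '[{"tx":0,"ty":-0.02,"tz":-0.05,"wx":0,"wy":0,"wz":0,"hand":255},{"tx":0,"ty":0,"tz":0,"wx":0,"wy":0,"wz":0,"hand":255}]'
python3 -m inch '[{"tx":0,"ty":-0.02,"tz":-0.05,"wx":0,"wy":0,"wz":0,"hand":255},{"tx":0,"ty":0,"tz":0,"wx":0,"wy":0,"wz":0,"hand":255}]'
```

```text
time_s: 67.9
tcp_pos: [0.5037, 0.0195, 0.1825]
orientation: [[-0.034, 0.999, 0.003], [0.999, 0.034, -0.001], [-0.001, 0.003, -1.0]]
force: [-2.5, -1.4, 4.2]
finger_gap: 0.0108
grasp_force: 24.9
time_s: 68.1
tcp_pos: [0.502, 0.0194, 0.183]
orientation: [[-0.033, 0.999, 0.002], [0.999, 0.033, -0.0], [-0.001, 0.002, -1.0]]
force: [0.6, -2.4, -1.9]
finger_gap: 0.0108
grasp_force: 24.4
```

```bash
python3 -m inch '[{"tx":0,"ty":0.24,"tz":-0.16,"wx":0,"wy":0,"wz":0,"hand":255},{"tx":0,"ty":0.24,"tz":-0.13,"wx":0,"wy":0,"wz":0,"hand":255},{"tx":0,"ty":0,"tz":0,"wx":0,"wy":0,"wz":0,"hand":255},{"tx":0,"ty":0,"tz":0,"wx":0,"wy":0,"wz":0,"hand":255}]' 40
python3 -m inch '[{"tx":0,"ty":0.28,"tz":-0.13,"wx":0,"wy":0,"wz":0,"hand":255},{"tx":0,"ty":0.26,"tz":-0.09,"wx":0,"wy":0,"wz":0,"hand":255},{"tx":0,"ty":0,"tz":0,"wx":0,"wy":0,"wz":0,"hand":255},{"tx":0,"ty":0,"tz":0,"wx":0,"wy":0,"wz":0,"hand":255}]'
```

```text
time_s: 68.5
tcp_pos: [0.5254, 0.0202, 0.1967]
orientation: [[-0.034, 0.999, -0.0], [0.999, 0.034, -0.001], [-0.001, -0.0, -1.0]]
force: [0.9, -2.8, -1.4]
finger_gap: 0.0102
grasp_force: 40.7
time_s: 68.9
tcp_pos: [0.5516, 0.021, 0.2074]
orientation: [[-0.034, 0.999, -0.001], [0.999, 0.034, -0.001], [-0.001, -0.002, -1.0]]
force: [-0.2, -4.6, -1.7]
finger_gap: 0.0101
grasp_force: 39.8
```

```bash
python3 -m inch '[{"tx":0,"ty":0,"tz":0,"wx":0,"wy":0,"wz":0,"hand":180},{"tx":0,"ty":0,"tz":0,"wx":0,"wy":0,"wz":0,"hand":180},{"tx":0,"ty":0,"tz":0.08,"wx":0,"wy":0,"wz":0,"hand":180},{"tx":0,"ty":0,"tz":0.08,"wx":0,"wy":0,"wz":0,"hand":180},{"tx":0,"ty":0,"tz":0,"wx":0,"wy":0,"wz":0,"hand":180}]'
python3 - <<'E'
from h import *
# where are the black left sleeve + bar in the wrist view? dark blobs between the fingers
c=snap('wrist','w12');s=read_state();print(s['finger_gap'],s['force'],s['tcp_pos'])
g=c['pixels'].max(2)
for z in(.205,.21,.215):
    pass
R=lambda th,y,r=.171:[.5996-r*np.sin(th)*np.cos(.033)-y*np.sin(.033),-.042-r*np.sin(th)*np.sin(.033)+y*np.cos(.033),.045+r*np.cos(th)]
for th in(.2,.25,.3,.35): print(th,np.round(R(th,.065),4),proj(c,[R(th,.1),R(th,.085),R(th,.045)]).round(0).tolist())
for v in (150,180,200,220,240): print(v,''.join('#' if k<60 else '+' if k<110 else '.' for k in g[v,270:370]))
E
```

```text
time_s: 69.4
tcp_pos: [0.5519, 0.0216, 0.1995]
orientation: [[-0.034, 0.999, -0.001], [0.999, 0.034, 0.001], [0.001, -0.001, -1.0]]
force: [0.5, -0.1, 0.6]
finger_gap: 0.0247
grasp_force: 0.0
0.025375201140235414 [-0.08333641  0.65142394  0.87672093] [0.55206754 0.02159275 0.19979146]
0.2 [0.5635 0.0218 0.2126] [[348.0, 197.0], [347.0, 231.0], [345.0, 312.0]]
0.25 [0.5552 0.0216 0.2107] [[328.0, 196.0], [328.0, 229.0], [327.0, 309.0]]
0.3 [0.5469 0.0213 0.2084] [[308.0, 195.0], [309.0, 228.0], [309.0, 306.0]]
0.35 [0.5389 0.021  0.2056] [[290.0, 193.0], [291.0, 225.0], [293.0, 303.0]]
150 ............................................................................................++++++++
180 ..........................++++++++++++++++++++++++++++++++++++++++++++++++++++++#+++++++++++++++++++
200 ..........................................+...............+.........................................
220 ..........................................++.............++.........................................
240 .....................................+#########################+....................................
```

```bash
python3 -m inch '[{"tx":0,"ty":0,"tz":0,"wx":0,"wy":0,"wz":0,"hand":255},{"tx":0,"ty":0,"tz":0,"wx":0,"wy":0,"wz":0,"hand":255},{"tx":0,"ty":0,"tz":0,"wx":0,"wy":0,"wz":0,"hand":255},{"tx":0,"ty":0,"tz":0,"wx":0,"wy":0,"wz":0,"hand":255}]' 50
python3 -m inch '[{"tx":0,"ty":0.17,"tz":-0.06,"wx":0,"wy":0,"wz":0,"hand":255},{"tx":0,"ty":0.16,"tz":-0.07,"wx":0,"wy":0,"wz":0,"hand":255},{"tx":0,"ty":0,"tz":0,"wx":0,"wy":0,"wz":0,"hand":255}]'
python3 -m inch '[{"tx":0,"ty":0.11,"tz":-0.06,"wx":0,"wy":0,"wz":0,"hand":255},{"tx":0,"ty":0.11,"tz":-0.06,"wx":0,"wy":0,"wz":0,"hand":255},{"tx":0,"ty":0,"tz":0,"wx":0,"wy":0,"wz":0,"hand":255},{"tx":0,"ty":0,"tz":0,"wx":0,"wy":0,"wz":0,"hand":255}]'
```

```text
time_s: 69.85
tcp_pos: [0.5524, 0.0215, 0.2004]
orientation: [[-0.033, 0.999, -0.0], [0.999, 0.033, 0.0], [0.0, -0.0, -1.0]]
force: [-0.6, 0.8, 0.4]
finger_gap: 0.0095
grasp_force: 48.8
time_s: 70.15
tcp_pos: [0.5701, 0.022, 0.2067]
orientation: [[-0.033, 0.999, 0.001], [0.999, 0.033, 0.0], [0.0, 0.001, -1.0]]
force: [0.5, 0.4, -2.6]
finger_gap: 0.0099
grasp_force: 48.8
time_s: 70.55
tcp_pos: [0.5794, 0.0222, 0.2114]
orientation: [[-0.034, 0.999, -0.002], [0.999, 0.034, 0.0], [0.0, -0.002, -1.0]]
force: [-0.7, -0.3, -7.7]
finger_gap: 0.0097
grasp_force: 48.7
```

```bash
python3 -m inch '[{"tx":0,"ty":0.1,"tz":-0.03,"wx":0,"wy":0,"wz":0,"hand":255},{"tx":0,"ty":0.1,"tz":-0.02,"wx":0,"wy":0,"wz":0,"hand":255},{"tx":0,"ty":0,"tz":0,"wx":0,"wy":0,"wz":0,"hand":255}]'
python3 -m inch '[{"tx":0,"ty":0.09,"tz":0,"wx":0,"wy":0,"wz":0,"hand":255},{"tx":0,"ty":0.08,"tz":0,"wx":0,"wy":0,"wz":0,"hand":255},{"tx":0,"ty":0,"tz":0,"wx":0,"wy":0,"wz":0,"hand":255},{"tx":0,"ty":0,"tz":0,"wx":0,"wy":0,"wz":0,"hand":255}]'
```

```text
time_s: 70.85
tcp_pos: [0.5903, 0.0226, 0.2147]
orientation: [[-0.034, 0.999, -0.0], [0.999, 0.034, 0.0], [0.0, -0.0, -1.0]]
force: [0.5, -1.0, -11.6]
finger_gap: 0.0097
grasp_force: 48.7
time_s: 71.25
tcp_pos: [0.5981, 0.0228, 0.2149]
orientation: [[-0.034, 0.999, -0.001], [0.999, 0.034, -0.0], [-0.0, -0.001, -1.0]]
force: [-1.6, -0.9, -11.0]
finger_gap: 0.0098
grasp_force: 48.7
```

```bash
python3 -m inch '[{"tx":0,"ty":0,"tz":0.05,"wx":0,"wy":0,"wz":0,"hand":255},{"tx":0,"ty":0,"tz":0.05,"wx":0,"wy":0,"wz":0,"hand":255},{"tx":0,"ty":0,"tz":0,"wx":0,"wy":0,"wz":0,"hand":255},{"tx":0,"ty":0,"tz":0,"wx":0,"wy":0,"wz":0,"hand":255}]'
python3 -m inch '[{"tx":0,"ty":0,"tz":0.03,"wx":0,"wy":0,"wz":0,"hand":255},{"tx":0,"ty":0,"tz":0,"wx":0,"wy":0,"wz":0,"hand":255},{"tx":0,"ty":0,"tz":0,"wx":0,"wy":0,"wz":0,"hand":255}]'
```

```text
time_s: 71.65
tcp_pos: [0.5997, 0.0229, 0.2119]
orientation: [[-0.033, 0.999, 0.004], [0.999, 0.033, -0.0], [-0.0, 0.004, -1.0]]
force: [1.2, -1.1, -5.9]
finger_gap: 0.01
grasp_force: 49.0
time_s: 71.95
tcp_pos: [0.5995, 0.0229, 0.2101]
orientation: [[-0.033, 0.999, 0.004], [0.999, 0.033, -0.0], [-0.0, 0.004, -1.0]]
force: [1.4, -0.9, -1.5]
finger_gap: 0.0093
grasp_force: 49.3
```

```bash
python3 -m inch '[{"tx":0,"ty":-0.02,"tz":0.03,"wx":0,"wy":0,"wz":0,"hand":255},{"tx":0,"ty":0,"tz":0,"wx":0,"wy":0,"wz":0,"hand":255},{"tx":0,"ty":0,"tz":0,"wx":0,"wy":0,"wz":0,"hand":255}]'
python3 -m inch '[{"tx":0,"ty":0,"tz":0,"wx":0,"wy":0,"wz":0,"hand":170},{"tx":0,"ty":0,"tz":0,"wx":0,"wy":0,"wz":0,"hand":150},{"tx":0,"ty":0,"tz":0,"wx":0,"wy":0,"wz":0,"hand":150},{"tx":0,"ty":0,"tz":-0.3,"wx":0,"wy":0,"wz":0,"hand":150},{"tx":0,"ty":0,"tz":-0.5,"wx":0,"wy":0,"wz":0,"hand":150},{"tx":0,"ty":0,"tz":-0.5,"wx":0,"wy":0,"wz":0,"hand":150},{"tx":0,"ty":0,"tz":0,"wx":0,"wy":0,"wz":0,"hand":150},{"tx":0,"ty":0,"tz":0,"wx":0,"wy":0,"wz":0,"hand":150}]'
python3 - <<'E'
from h import *
c=snap('wrist','w13');snap('side','s13')
R=lambda th,y,r=.173:[.5996-r*np.sin(th)*np.cos(.033)-y*np.sin(.033),-.042-r*np.sin(th)*np.sin(.033)+y*np.cos(.033),.045+r*np.cos(th)]
for th,r in((0,.173),(-.06,.1755),(.06,.1755)): print(th,proj(c,[R(th,.1,r),R(th,.083,r),R(th,.047,r),R(th,0,r)]).round(0).tolist())
g=c['pixels'].max(2)
for v in range(160,320,15): print(v,''.join('#' if k<60 else '+' if k<110 else '.' for k in g[v,270:370]))
E
```

```text
time_s: 72.25
tcp_pos: [0.5993, 0.0229, 0.2099]
orientation: [[-0.033, 0.999, 0.006], [0.999, 0.033, -0.0], [-0.0, 0.006, -1.0]]
force: [3.4, 1.3, 4.8]
finger_gap: 0.0098
grasp_force: 50.1
time_s: 73.05
tcp_pos: [0.5976, 0.0229, 0.2734]
orientation: [[-0.034, 0.999, 0.001], [0.999, 0.034, -0.0], [-0.0, 0.001, -1.0]]
force: [-0.5, 0.3, -0.2]
finger_gap: 0.0351
grasp_force: 0.0
0 [[320.0, 167.0], [320.0, 194.0], [320.0, 246.0], [319.0, 308.0]]
-0.06 [[337.0, 168.0], [337.0, 195.0], [336.0, 248.0], [334.0, 309.0]]
0.06 [[302.0, 168.0], [303.0, 195.0], [304.0, 248.0], [304.0, 309.0]]
160 ............................................++++++++++++++++........................................
175 .........................................................++.........................................
190 ...............................................++........++.........................................
205 ............................................+##+#+#+++#++####+......................................
220 ............................................+++##++##+####+##+......................................
235 ...........................................+++++++++++++++++#+......................................
250 +++++++#####+..........................++++++++...........++++.........................+######++++++
265 ++###########.............................................++...........................+###########+
280 #############..........................................................................+############
295 ##########+...............................................................................+#########
310 #######......................................................................................+######
```

```bash
python3 -m inch '[{"tx":0,"ty":0.02,"tz":0.2,"wx":0,"wy":0,"wz":0,"hand":255},{"tx":0,"ty":0,"tz":0.3,"wx":0,"wy":0,"wz":0,"hand":255},{"tx":0,"ty":0,"tz":0.2,"wx":0,"wy":0,"wz":0,"hand":255},{"tx":0,"ty":0,"tz":0.08,"wx":0,"wy":0,"wz":0,"hand":255},{"tx":0,"ty":0,"tz":0,"wx":0,"wy":0,"wz":0,"hand":255},{"tx":0,"ty":0,"tz":0,"wx":0,"wy":0,"wz":0,"hand":255},{"tx":0,"ty":0,"tz":0,"wx":0,"wy":0,"wz":0,"hand":255}]' 20
python3 -m inch '[{"tx":0,"ty":0,"tz":0.08,"wx":0,"wy":0,"wz":0,"hand":255},{"tx":0,"ty":0,"tz":0,"wx":0,"wy":0,"wz":0,"hand":255},{"tx":0,"ty":0,"tz":0,"wx":0,"wy":0,"wz":0,"hand":255}]'
python3 -m inch '[{"tx":0,"ty":0,"tz":0.03,"wx":0,"wy":0,"wz":0,"hand":255},{"tx":0,"ty":0,"tz":0,"wx":0,"wy":0,"wz":0,"hand":255},{"tx":0,"ty":0,"tz":0,"wx":0,"wy":0,"wz":0,"hand":255}]'
python3 -m inch '[{"tx":0,"ty":0,"tz":0.03,"wx":0,"wy":0,"wz":0,"hand":255},{"tx":0,"ty":0,"tz":0,"wx":0,"wy":0,"wz":0,"hand":255},{"tx":0,"ty":0,"tz":0,"wx":0,"wy":0,"wz":0,"hand":255}]'
```

```text
time_s: 73.85
tcp_pos: [0.5988, 0.0228, 0.2341]
orientation: [[-0.034, 0.999, 0.001], [0.999, 0.034, -0.0], [-0.0, 0.001, -1.0]]
force: [-0.0, -0.2, 0.4]
finger_gap: 0.0001
grasp_force: 0.0
time_s: 74.15
tcp_pos: [0.5984, 0.0229, 0.2293]
orientation: [[-0.034, 0.999, -0.0], [0.999, 0.034, -0.0], [-0.0, -0.0, -1.0]]
force: [0.5, 0.4, -0.2]
finger_gap: -0.0002
grasp_force: 0.0
time_s: 74.45
tcp_pos: [0.5984, 0.0229, 0.2278]
orientation: [[-0.034, 0.999, -0.0], [0.999, 0.034, 0.0], [0.0, -0.0, -1.0]]
force: [0.1, 0.1, 0.5]
finger_gap: -0.0
grasp_force: 0.0
time_s: 74.75
tcp_pos: [0.5983, 0.0229, 0.2262]
orientation: [[-0.034, 0.999, -0.0], [0.999, 0.034, 0.0], [0.0, -0.0, -1.0]]
force: [-0.7, 1.0, -0.2]
finger_gap: 0.0003
grasp_force: 0.0
```

```bash
python3 -m inch '[{"tx":0,"ty":0,"tz":0.02,"wx":0,"wy":0,"wz":0,"hand":255},{"tx":0,"ty":0,"tz":0,"wx":0,"wy":0,"wz":0,"hand":255},{"tx":0,"ty":0,"tz":0,"wx":0,"wy":0,"wz":0,"hand":255}]'
python3 -m inch '[{"tx":0,"ty":0,"tz":0.02,"wx":0,"wy":0,"wz":0,"hand":255},{"tx":0,"ty":0,"tz":0,"wx":0,"wy":0,"wz":0,"hand":255},{"tx":0,"ty":0,"tz":0,"wx":0,"wy":0,"wz":0,"hand":255}]'
python3 -m inch '[{"tx":0,"ty":0,"tz":0.03,"wx":0,"wy":0,"wz":0,"hand":255},{"tx":0,"ty":0,"tz":0,"wx":0,"wy":0,"wz":0,"hand":255},{"tx":0,"ty":0,"tz":0,"wx":0,"wy":0,"wz":0,"hand":255}]'
```

```text
time_s: 75.05
tcp_pos: [0.5984, 0.0229, 0.2253]
orientation: [[-0.033, 0.999, -0.0], [0.999, 0.033, 0.0], [0.0, -0.0, -1.0]]
force: [-0.4, 0.0, -0.9]
finger_gap: -0.0003
grasp_force: 0.0
time_s: 75.35
tcp_pos: [0.5984, 0.0229, 0.2243]
orientation: [[-0.034, 0.999, -0.0], [0.999, 0.034, -0.0], [-0.0, -0.0, -1.0]]
force: [0.1, 0.1, -0.6]
finger_gap: 0.0001
grasp_force: 0.0
time_s: 75.65
tcp_pos: [0.5986, 0.0229, 0.2238]
orientation: [[-0.034, 0.999, 0.001], [0.999, 0.034, -0.0], [-0.0, 0.001, -1.0]]
force: [-1.5, -0.7, 5.1]
finger_gap: 0.0002
grasp_force: 2.3
```

The fingertips meet the sleeve's top at z = 0.224, so the bar's axis is at 0.218, exactly the clamped height in the groove. I'll retreat and hand in.

```bash
python3 -m inch '[{"tx":0,"ty":0,"tz":-0.2,"wx":0,"wy":0,"wz":0,"hand":255},{"tx":0,"ty":0,"tz":-0.5,"wx":0,"wy":0,"wz":0,"hand":255},{"tx":0,"ty":0,"tz":-0.6,"wx":0,"wy":0,"wz":0,"hand":255},{"tx":0,"ty":0,"tz":-0.6,"wx":0,"wy":0,"wz":0,"hand":255},{"tx":0,"ty":0,"tz":0,"wx":0,"wy":0,"wz":0,"hand":255},{"tx":0,"ty":0,"tz":0,"wx":0,"wy":0,"wz":0,"hand":255},{"tx":0,"ty":0,"tz":0,"wx":0,"wy":0,"wz":0,"hand":255},{"tx":0,"ty":0,"tz":0,"wx":0,"wy":0,"wz":0,"hand":255}]'
python3 -c "
from bench import close_job
print(close_job())"
```

```text
time_s: 76.45
tcp_pos: [0.5977, 0.023, 0.3157]
orientation: [[-0.033, 0.999, -0.003], [0.999, 0.033, 0.0], [0.001, -0.003, -1.0]]
force: [0.0, 0.1, -0.1]
finger_gap: 0.0006
grasp_force: 0.0
the job is handed in; nothing more can be done
None
```

The job is handed in at 76 s, no verdict shown: both totes stacked in the carrier with two upright vials each, the lid on, and the bail bar at clamped height in the groove by a fingertip touch; I took no closing look at the dishes, carton and tape.

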